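# Load a vial into the bench reader and snap its tray shut

## Task

Take the yellow-handled release pin from its wooden stand, push it straight down through the orange-ringed hole in the reader's roof to trip the hidden latch so that the tray springs out, and put the pin back in its stand, fully down. Stand the red-capped vial upright on the tray, on or near the dark round mat, then push the tray's blue front gently in, past the resistance you feel, until the latch snaps and holds the tray shut, and stop pushing there. Do not force the reader, tip the vial over or disturb the bottle, jar, dish and brush.

Things in the scene. Friction and masses are not known exactly. Their poses are not given: they have to be found in the camera images.
- reader: White box-shaped bench reader, fixed to the table, 150 (x) x 140 (y) x 80 mm high. Origin: centre of its underside, on the table. Its own -x side is the front, open, from which the tray slides out; its own z is up. The roof is 6 mm thick, its top at z 80 mm; inside height under the roof 74 mm. It can be turned about the vertical by up to 0.3 rad.
- access_hole (a point): Centre of the access hole at the roof's top face: round, vertical, 13 mm wide, orange ring, at x +30, y +47 mm in the reader's frame. Straight below, 38 mm under the roof's top, is the latch's hidden flat pad, 22 x 22 mm. Pushing the pad 7 mm down frees the tray; it is sprung (3 N at first touch, about 6.5 N at 8 mm) and bottoms at 11 mm. Let go, it comes back up.
- pawl (a joint): The hidden latch under the access hole: 0 = up, at rest; metres pushed down, up to 0.011.
- tray (a joint): The tray: metres out along the reader's -x; 0 = shut and latched (start), 0.075 = sprung fully out. A spring pushes it out (4 N shut, 2 N out). Pushed in, the latch tooth is met at about 0.018; resistance rises to 10 to 14 N near 0.007, then drops to 4 N as it snaps in at about 0.001. Hard stop at -0.005; let go, it settles latched at 0. Not pushed far enough, it springs out again.
- tray_front (a point): Centre of the outer face of the tray's blue front panel (130 mm wide, 48 mm high, 6 mm thick, its lower edge 6 mm over the table), 30 mm above the table. It faces the reader's -x and is the face to push on; it moves with the tray. With the tray shut it stands 8 mm in front of the housing.
- tray_spot (a point): Centre of the dark round mat (44 mm) on the tray's floor, 12 mm above the table, 46 mm behind the outer face of the blue front and 18 mm to the reader's -y of its middle; moves with the tray, axes as the reader's. Tray 78 mm wide inside, side walls 6 mm high; blue front up to 54 mm above the table. Tray out, the mat is 37 mm in front of the housing: there, close the fingers along the reader's y.
- stand: Light wooden block, fixed to the table, 60 x 60 x 72 mm high, that holds the release pin. Origin: centre of its underside.
- stand_hole (a point): Centre of the mouth of the stand's upright hole, 13 mm in diameter, right through the block, at its top face 72 mm above the table.
- pin: The release pin, upright in the stand, 112 mm long, 40 g. Origin: its lower tip; its z runs up along it. Steel shaft 6 mm in diameter from 0 to 66 mm; yellow collar 22 mm in diameter from 66 to 70 mm, which rests on the stand's top (tip then 6 mm above the table); yellow round handle 16 mm in diameter from 70 to 112 mm, to be gripped.
- pin_tip (a point): The pin's lower tip (the same point as its origin).
- vial: Small glass vial with a dark filling and a red cap, round, 56 mm high, 32 mm in diameter (cap 33 mm, from 40 mm up), about 50 g, standing upright on the table. Origin: centre of its underside, z up.
- green_bottle: Bystander: green glass bottle, 200 mm high, 62 mm in diameter. Origin: centre of its underside.
- blue_jar: Bystander: blue jar with lid, 95 mm high, 80 mm in diameter. Origin: centre of its underside.
- red_dish: Bystander: shallow red dish, 90 mm across, 30 mm high. Origin: centre of its underside.
- brush: Bystander: flat brush with wooden handle, 180 mm long, 42 mm wide, 20 mm high, lying on the table. Origin: under its middle.
Not all that is in view belongs to the job. Of the things that look like the stand, the smallest one is meant.

How it is judged:
On the way, in this order (a step that is already met when the one before it is completed fails the run):
1. the pin's tip is below the roof in the access hole and the tray has sprung out by more than 15 mm (z of pin_tip in the frame of reader below 0.07 m and horizontal distance between pin_tip and access_hole below 0.01 m and value of joint tray above 0.015 m), for 0.05 s.
2. the vial stands upright on the tray while the tray is out, let go (value of joint tray above 0.06 m and x of vial in the frame of tray_spot between -0.03 and 0.03 m and y of vial in the frame of tray_spot between -0.028 and 0.028 m and z of vial in the frame of tray_spot between -0.004 and 0.005 m and angle between vial's own z axis and vertical below 0.15 rad and contact force between the fingers and vial below 0.05 N), for 0.2 s.
At the end, for the whole second after the job is handed in: The tray is shut and latched (within 3 mm of 0, the latch up within 2 mm), the vial stands at rest and upright (within 0.15 rad) on the tray within 28 mm of the mat's centre each way (30 mm along the tray), and the pin is back in its stand, upright, its collar within 4 mm of the stand's top (value of joint tray between -0.003 and 0.003 m and value of joint pawl below 0.002 m and x of vial in the frame of tray_spot between -0.03 and 0.03 m and y of vial in the frame of tray_spot between -0.028 and 0.028 m and z of vial in the frame of tray_spot between -0.004 and 0.005 m and angle between vial's own z axis and vertical below 0.15 rad and linear speed of vial below 0.02 m/s and horizontal distance between pin and stand_hole below 0.006 m and z of pin in the frame of stand_hole below -0.062 m and angle between pin's own z axis and vertical below 0.12 rad); the robot touches nothing.
It fails at once if the reader, its tray or latch is pushed with more than 40 N (contact force between anything else and reader above 40 N).
It fails at once if the vial is tipped over (by more than 0.6 rad) (angle between vial's own z axis and vertical above 0.6 rad).
It fails at once if the green bottle, blue jar, red dish or brush is moved by more than 30 mm (distance of any of green_bottle, blue_jar, red_dish, brush from where it was at the start of the episode above 0.03 m).
It also fails if it takes over 62 s, if anything falls off the work surface, if the arm or the gripper's body presses on something with over 40 N, if the wrist force passes 120 N, or if a joint passes its speed limit or range.

## Robot

A 6-joint arm with a two-finger parallel gripper is mounted at the origin on the work surface. World frame = base frame: x ahead of the robot, y to its left, z up, the work surface at z = 0. Lengths are in m, angles in rad, forces in N, time in s.
With the tool pointing down it reaches from about 0.35 to 0.8 m from the base axis. Payload 7.3 kg.
Tool frame: the origin (TCP) lies at the very end of the fingers, on their centre line; the grasp point (between the pads) lies 19 mm behind it; y points along the fingers, x is the direction in which the jaws open and shut, and the axes are right-handed (so a half turn about y gives the same grasp; the last joint's range is limited). The gripper opens to 85 mm and grips with 20 to 120 N. Pads are 22 mm wide; open, the fingers measure 114 mm over their backs; the gripper's body (76 mm by 85 mm) begins 54 mm behind the grasp point. The pads swing forward as they close: fully open they stand 13 mm farther back than shut.
Start: joints at [-1.36, 0.342, 1.524, -0, 1.275, -0.146], TCP at [0.183, -0.492, 0.231] pointing down, gripper open.
Joint ranges: [-2.53, 2.53], [-0.77, 2.02], [0.04, 2.7], [-1, 4.14], [0.28, 2.66], [-3.11, 3.11]. Speed limits (rad/s): [2.57, 2.57, 3.14, 3.14, 3.14, 3.14].

## Interface

Orientations are given as [roll, pitch, yaw] about the fixed x, y, z axes, in that order (R = Rz(yaw) Ry(pitch) Rx(roll)).
In Python, from rig import r gives the robot as it stands.
- The arm moves only by the shell command python3 -m crank 'ROWS' [FORCE]. ROWS is a JSON object of lists of equal length, an entry for each row: "linear": the shift along the world's x, y, z as a fraction of full scale, a list of three; "turn": the turn, a rotation vector about the world's x, y, z as a fraction of full scale, a list of three; "hand": the opening, from 0 (shut) to 1 (fully open). A call has 1 to 8 rows; each row shifts and turns the commanded pose from where the row before left it; what a row does not reach is not made up. Full scale, the value 1, is 200 mm for a shift and 30 degrees for a turn. A row lasts 1/12 s, in which the tool goes at most 41.7 mm and 7.16 degrees, less where a joint would pass 70% of its speed; a pose out of reach is approached as far as the arm can. A call with a number of a shift or a turn outside -1 to 1 is refused whole. A call with a gripper value outside its range is refused whole. The fingers move at their own pace and stop on an object; FORCE is the grip in N (left out, the last holds). Time passes only in rows, so rows that do not move let the fingers close. It gives the time, the measured TCP pose, the force and the opening at its end, in the units of the state.
- r.sense(): the state, without advancing time (a new reading comes with each control period).
- r.camera(name): name is "scene" or "top" or "wrist"; returns a dict with "frame" (384x512x3 uint8, red, green, blue), "fx", "fy", "cx", "cy" (pixels), "k1" (the pictures are not rectified: a ray, as slopes to the right and down, at radius r is drawn at 1 + k1 r^2 times it, then the intrinsics apply), "R" (3x3) and "t" (3): a world point X has camera coordinates R X + t. Camera axes: x right, y down, z forward; pixel columns grow to the right and rows downward; lengths in m; the calibration is good to about 2 mm. A picture is of the moment at which its call begins. There is no depth.
- r.hand_in(): hands the job in, once; it reports no verdict.
Trained networks look in a picture, given as the dict that the camera call returned (one of the last four; its "shot" number tells which), for a name from the list of things; names that differ only in an ending like _2 or _b are one class to them, and where a whole thing is asked for, a point or a joint stands for the part that bears it (a point fixed in the world has none). Each returns a list of dicts, best first, with "score" (0 to 1); they miss things now and then, are a little off and sometimes report something else, mostly with a low value. They report only what shows in the picture. A call takes as long as a camera call. They do not tell look-alikes from the thing itself.
- r.boxes_of(picture, label): "point" ([row, column] in pixels, amid what is visible of it).
- r.masks_of(picture, label): "region" (384x512 bool, what is visible of it) and "point" ([row, column] in pixels, amid what is visible of it).
The state is a dict: "time": time; "q": joint angles; "joint_vel": joint speeds; "effort": joint torques, N m; "tool_pos": TCP position; "eef_rot": TCP orientation; "wrist_force": force on the tool from outside, world axes, zero at the start; "ft_torque": the same for the moment, N m; "opening": finger opening in m.
Only numpy, scipy, OpenCV 4.12 (cv2) and the standard library are available. Lean on these libraries where they do the work, as an engineer would, in place of code of your own. Each camera call takes 0.05 s, during which the arm holds its last target.

## Working session

There is one attempt and no reset: what is moved stays moved. The work goes in short steps, Python scripts to look and compute and a shell command to move; the robot and the scene stay as the last step left them, time stands still between calls to the robot, and variables do not carry over. Pictures are saved under pics/ and viewed, and the job is handed in when it is done.

```bash
ls; mkdir -p pics; cat > h.py <<'E'
import numpy as np, cv2
from rig import r
def save(c,n,crop=None,s=1):
    f=c["frame"][:,:,::-1]
    if crop: f=f[crop[0]:crop[1],crop[2]:crop[3]]
    f=cv2.resize(f,None,fx=s,fy=s,interpolation=cv2.INTER_CUBIC); cv2.imwrite("pics/"+n,f)
def ray(c,row,col):
    x=(col-c["cx"])/c["fx"]; y=(row-c["cy"])/c["fy"]
    xd=np.array([x,y]); u=xd.copy()
    for _ in range(20): u=xd/(1+c["k1"]*(u@u))
    R=np.array(c["R"]);t=np.array(c["t"])
    return -R.T@t, R.T@np.array([u[0],u[1],1.])
def atz(c,row,col,z):
    o,d=ray(c,row,col); return o+d*(z-o[2])/d[2]
def proj(c,X):
    p=np.array(c["R"])@np.asarray(X,float)+np.array(c["t"]); u=p[:2]/p[2]; u=u*(1+c["k1"]*(u@u))
    return [u[1]*c["fy"]+c["cy"],u[0]*c["fx"]+c["cx"]]
E
python3 - <<'E'
from h import *
print(r.sense())
for n in ["scene","top","wrist"]:
    c=r.camera(n); save(c,n+"0.png",s=1.5)
    print(n,c["fx"],c["k1"],-np.array(c["R"]).T@c["t"])
    if n!="wrist":
      for l in ["reader","access_hole","tray_front","stand","stand_hole","pin","vial","green_bottle","blue_jar","red_dish","brush"]:
        try: print(l,[(np.round(d["point"],1).tolist(),round(d["score"],2)) for d in r.boxes_of(c,l)][:4])
        except Exception as e: print(l,e)
E
```

```text
pics
{'time': 0.0, 'q': array([-1.36000915e+00,  3.42693486e-01,  1.52503223e+00, -5.43440913e-06,
        1.27543251e+00, -1.45962212e-01]), 'joint_vel': array([-0.00032824,  0.00086144,  0.00045493,  0.00090933, -0.00099728,
        0.00225023]), 'effort': array([-2.44471608e-03, -4.33681118e+01, -2.46012622e+01, -5.53082064e-04,
        7.85535987e-03, -1.58674789e-05]), 'tool_pos': array([ 0.1832952 , -0.49151657,  0.23063584]), 'eef_rot': array([-1.57057376e+00,  1.54967560e-03, -1.21404518e+00]), 'wrist_force': array([-0.43657216,  0.83704991,  0.05303234]), 'ft_torque': array([ 0.04349284, -0.04092455, -0.03624997]), 'opening': 0.08551912635079202}
scene 419.48679670165984 -0.11969453848540265 [ 1.52359795 -0.08695511  0.80245477]
reader [([219.8, 250.3], 0.6)]
access_hole [([218.5, 251.6], 0.93), ([229.7, 129.9], 0.3)]
tray_front []
stand [([159.9, 170.8], 0.82), ([189.0, 163.4], 0.79), ([236.4, 396.6], 0.74), ([182.6, 117.4], 0.55)]
stand_hole [([186.4, 120.1], 0.77), ([189.8, 163.0], 0.6), ([160.3, 167.3], 0.58)]
pin []
vial [([198.0, 350.8], 0.6)]
green_bottle [([229.7, 13
[... 182 characters left out ...]
0.08378270053623171 [ 0.39576086 -0.00481971  1.52490228]
reader [([171.0, 261.9], 0.88), ([194.0, 264.7], 0.47)]
access_hole [([169.2, 258.9], 0.56)]
tray_front [([193.1, 261.0], 0.51)]
stand [([256.6, 342.6], 0.86), ([169.6, 260.7], 0.68), ([219.2, 381.4], 0.66), ([217.1, 339.2], 0.63)]
stand_hole [([256.8, 341.4], 0.67), ([214.5, 342.0], 0.66)]
pin [([172.2, 261.7], 0.35)]
vial [([201.4, 162.3], 0.43)]
green_bottle [([138.3, 355.4], 0.94)]
blue_jar [([142.3, 139.1], 0.67), ([195.6, 262.3], 0.34), ([202.2, 105.0], 0.34), ([209.8, 344.3], 0.28)]
red_dish [([199.7, 108.3], 0.58)]
brush [([199.9, 412.9], 0.94)]
wrist 323.5058281408861 -0.04888859995735558 [ 0.25015935 -0.46643021  0.37322541]
```

View pics/scene0.png

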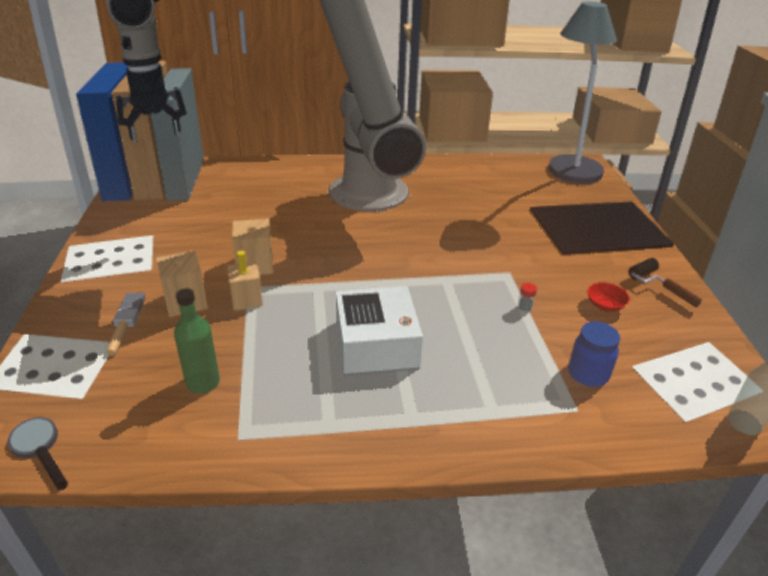

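View pics/top0.png

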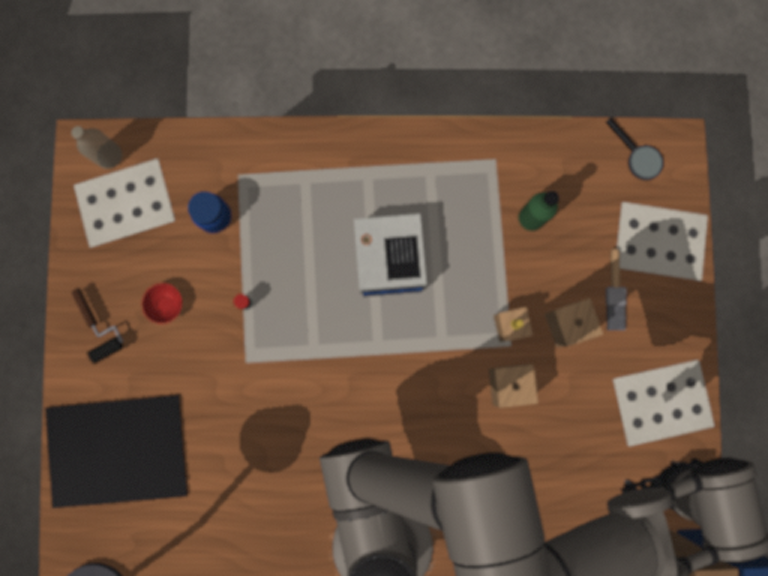

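View pics/wrist0.png

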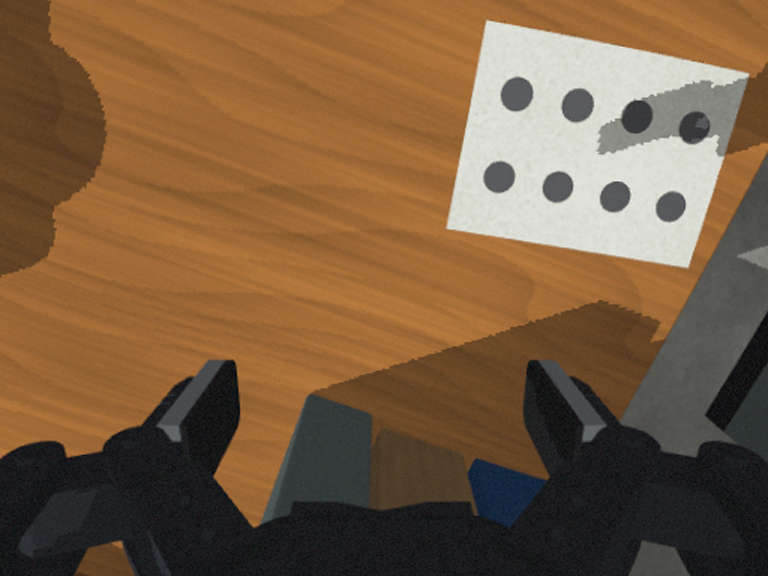

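Stand candidates in the top view (native [row, col]): [215,343] (with the yellow pin), [215,383] and [257,343]. In the scene view, the one at [192,163] is the shortest and holds the yellow handle. I'll confirm with enlarged crops.

```bash
python3 - <<'E'
from h import *
c=r.camera("top"); s=r.camera("scene")
a=cv2.resize(c["frame"][190:285,320:420],None,fx=4,fy=4,interpolation=cv2.INTER_CUBIC)
b=cv2.resize(s["frame"][135:225,100:200],None,fx=4,fy=4,interpolation=cv2.INTER_CUBIC)
b=cv2.copyMakeBorder(b,0,20,0,0,cv2.BORDER_CONSTANT)
cv2.imwrite("pics/stands.png",np.hstack([a,b])[:,:,::-1])
save(c,"reader.png",(135,205,225,295),8)
save(s,"readers.png",(180,260,215,290),8)
E
```

```text
(no output)
```

View pics/stands.png

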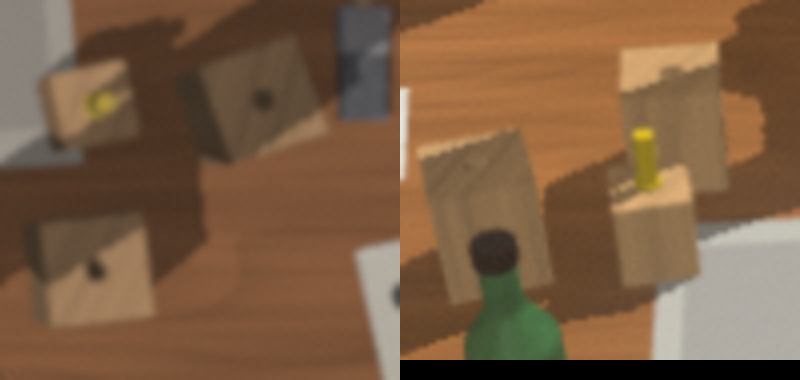

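View pics/reader.png

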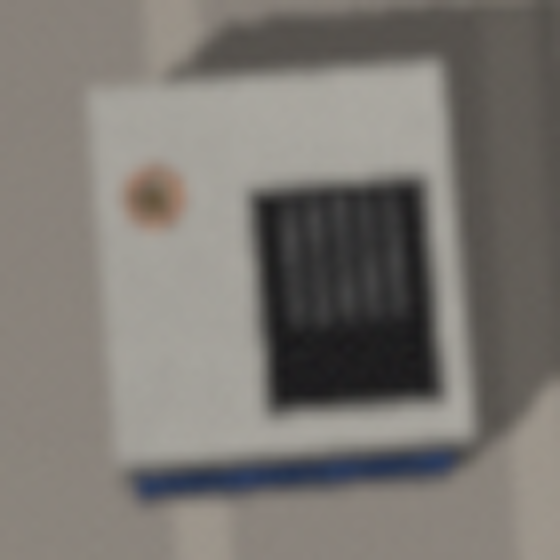

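View pics/readers.png

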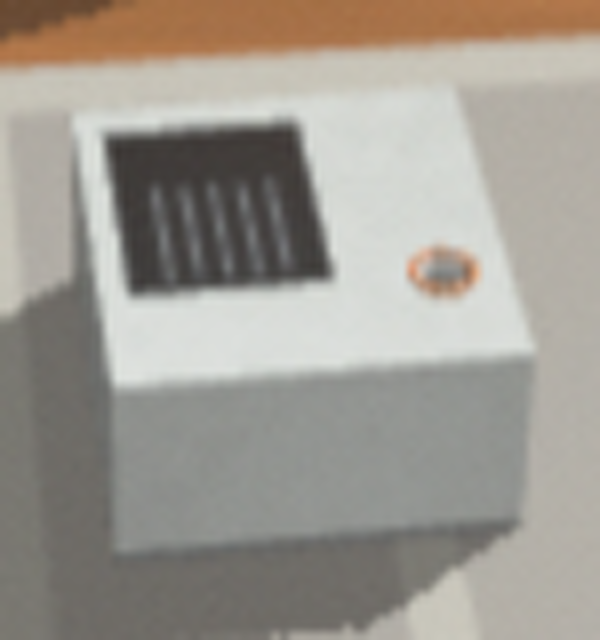

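The stand at top [215,343] is the one meant. It is clearly smaller in both views and holds the yellow pin. The access hole sits at top [159,244] and scene [213.4,269.9].

```bash
python3 - <<'E'
from h import *
c=r.camera("top"); s=r.camera("scene")
f=lambda x,y,k,r0,c0:((y+.5)/k-.5+r0,(x+.5)/k-.5+c0)
T=lambda x,y:f(x,y,8,135,225); S=lambda x,y:f(x,y,8,180,215)
def model(P,X,Y,zs):
    return X
ct=[(88,92),(440,60),(478,438),(118,475)]
cs=[(533,353),(113,388),(75,117),(458,87)]
L=np.array([[75,70],[75,-70],[-75,-70],[-75,70]])/1e3
for n,cam,g,co,h in(("top",c,T,ct,(154,196)),("scene",s,S,cs,(443,271))):
    W=np.array([atz(cam,*g(*p),.08)[:2] for p in co])
    cen=W.mean(0); A=(W-cen).T@L; yaw=np.arctan2(A[1,0]-A[0,1],A[0,0]+A[1,1])
    R=np.array([[np.cos(yaw),-np.sin(yaw)],[np.sin(yaw),np.cos(yaw)]])
    print(n,cen,yaw,"hole",atz(cam,*g(*h),.08)[:2],"pred",cen+R@[.03,.047]); print(W)
def tri(a,b):
    (o1,d1),(o2,d2)=a,b
    M=np.stack([d1,-d2],1);x=np.linalg.lstsq(M,o2-o1,rcond=None)[0]
    p,q=o1+d1*x[0],o2+d2*x[1]; return (p+q)/2,np.linalg.norm(p-q)
print("hole",tri(ray(c,*T(154,196)),ray(s,*S(443,271))))
# yellow / red centroid
for n,cam in(("top",c),("scene",s)):
    hsv=cv2.cvtColor(cam["frame"],cv2.COLOR_RGB2HSV)
    y=cv2.inRange(hsv,(24,150,60),(34,255,255)); 
    ys,xs=np.nonzero(y); print(n,"yellow",len(ys),ys.min(),ys.max(),xs.min(),xs.max(),ys.mean(),xs.mean())
    rd=cv2.inRange(hsv,(0,170,80),(6,255,255))|cv2.inRange(hsv,(172,170,80),(180,255,255))
    k,l,st,ce=cv2.connectedComponentsWithStats(rd)
    print("red",[(st[i].tolist(),np.round(ce[i],1).tolist()) for i in range(1,k) if st[i,4]>10])
    save(cam,n+"v.png",(185,220,145,180) if n=="top" else (180,215,335,370),10)
    save(cam,n+"p.png",(200,235,325,360) if n=="top" else (160,210,145,180),10)
E
python3 -c "
import cv2,numpy as np
a=[cv2.imread('pics/'+n)[:350] for n in('topv.png','topp.png')]
b=[cv2.imread('pics/'+n)[:350] for n in('scenev.png','scenep.png')]
cv2.imwrite('pics/vp.png',cv2.resize(np.vstack([np.hstack(a),np.hstack(b)]),(600,600)))"
```

```text
top [ 0.62344176 -0.0176877 ] 0.08981577019867344 hole [0.65104717 0.03224867] pred [0.64910517 0.03181371]
[[ 0.69275981  0.05834424]
 [ 0.70542169 -0.08085803]
 [ 0.55488699 -0.09450028]
 [ 0.54069854  0.04626329]]
scene [ 0.62316034 -0.01723668] 0.07928492227499583 hole [0.64764428 0.03163865] pred [0.64934361 0.03199173]
[[ 0.69129639  0.0572405 ]
 [ 0.70314715 -0.08134692]
 [ 0.55572833 -0.09224336]
 [ 0.5424695   0.04740304]]
hole (array([0.65057324, 0.03171754, 0.08239742]), np.float64(0.0009437359250009517))Traceback (most recent call last):
  File "<stdin>", line 24, in <module>
    return umr_minimum(a, axis, None, out, keepdims, initial, where)
ValueError: zero-size array to reduction operation minimum which has no identity
[ WARN:0@0.018] global loadsave.cpp:275 findDecoder imread_('pics/topv.png'): can't open/read file: check file path/integrity
Traceback (most recent call last):
TypeError: 'NoneType' object is not subscriptable
```

Reader: centre about (0.623, -0.017), yaw about 0.085, hole about (0.6495, 0.032), consistent across both views. Next the pin and vial.

```bash
python3 - <<'E'
from h import *
c=r.camera("top"); s=r.camera("scene")
def tri(a,b):
    (o1,d1),(o2,d2)=a,b
    M=np.stack([d1,-d2],1);x=np.linalg.lstsq(M,o2-o1,rcond=None)[0]
    p,q=o1+d1*x[0],o2+d2*x[1]; return (p+q)/2,np.linalg.norm(p-q)
f=lambda x,y,k,r0,c0:((y+.5)/k-.5+r0,(x+.5)/k-.5+c0)
pt=f(102,103,4,190,320); ps=f(243,131,4,135,100)
print("pin top z.118",atz(c,*pt,.118),atz(s,*ps,.118),tri(ray(c,*pt),ray(s,*ps)))
# stand top corners in top crop
for p in [(45,76),(125,60),(138,135),(57,150)]: print("stand?",atz(c,*f(*p,4,190,320),.072))
im=[]
for n,cam in(("top",c),("scene",s)):
    rd=r.masks_of(cam,"vial"); print(n,[(d["point"],d["score"],int(d["region"].sum())) for d in rd])
    for d in rd[:1]:
        ys,xs=np.nonzero(d["region"]);print(ys.min(),ys.max(),xs.min(),xs.max())
for cam,cr in((c,(185,220,145,180)),(c,(200,235,325,360)),(s,(180,215,335,370)),(s,(165,200,145,180))):
    im.append(cv2.resize(cam["frame"][cr[0]:cr[1],cr[2]:cr[3],::-1],(350,350),interpolation=cv2.INTER_CUBIC)[:298])
cv2.imwrite("pics/vp.png",np.vstack([np.hstack(im[:2]),np.hstack(im[2:])]))
E
```

```text
pin top z.118 [ 0.47050911 -0.27673643  0.118     ] [ 0.46625922 -0.28025161  0.118     ] (array([ 0.47048147, -0.27789012,  0.12048125]), np.float64(0.0032119499305434166))
stand? [ 0.49437313 -0.24098632  0.072     ]
stand? [ 0.50674991 -0.30460325  0.072     ]
stand? [ 0.44769321 -0.31357769  0.072     ]
stand? [ 0.43629507 -0.24939279  0.072     ]
top [([171.4, 261.3], 0.28, 2336)]
143 197 236 284
scene [([196.0, 350.0], 0.55, 200), ([217.3, 250.1], 0.19, 2900)]
188 207 345 357
```

View pics/vp.png

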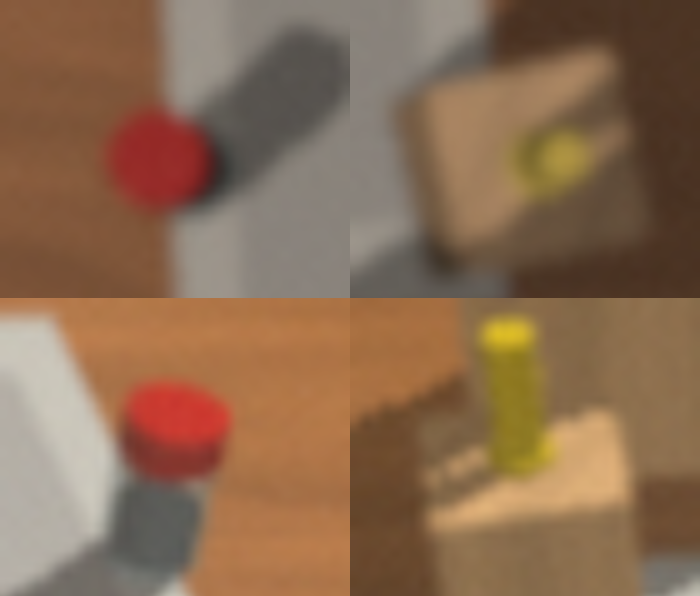

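Pin top: top crop (213,155), scene crop (158,37). Cap: top crop (158,160), scene crop (177,412-298=114).

```bash
python3 - <<'E'
from h import *
c=r.camera("top"); s=r.camera("scene")
f=lambda x,y,r0,c0:((y+.5)/10-.5+r0,(x+.5)/10-.5+c0)
print("pin",atz(c,*f(213,155,200,325),.118),atz(s,*f(158,37,165,145),.118))
print("vial",atz(c,*f(158,160,185,145),.056),atz(s,*f(177,114,180,335),.056))
from scipy.spatial.transform import Rotation as R
q=r.sense(); M=R.from_euler("xyz",q["eef_rot"]).as_matrix(); print(M)
w=r.camera("wrist"); Rw=np.array(w["R"]); print("cam in tool", M.T@(-Rw.T@w["t"]-q["tool_pos"])); print(Rw@M)
E
```

```text
pin [ 0.47148833 -0.27897955  0.118     ] [ 0.47103574 -0.27978249  0.118     ]
vial [0.52260914 0.29811766 0.056     ] [0.52124393 0.29782437 0.056     ]
[[ 3.49267242e-01  3.46868009e-05  9.37023155e-01]
 [-9.37023151e-01 -8.57548496e-05  3.49267244e-01]
 [ 9.24692431e-05 -9.99999996e-01  2.55097567e-06]]
cam in tool [-0.00057482 -0.1419102   0.07145484]
[[ 9.99999407e-01  8.20170904e-04  7.16951898e-04]
 [ 9.15110974e-04 -2.75413836e-01 -9.61325326e-01]
 [-5.90992590e-04  9.61325411e-01 -2.75414423e-01]]
```

```bash
python3 -m crank '{"linear":[[0.16,0.118,0],[0.16,0.118,0],[0.16,0.118,0],[0.16,0.118,0],[0.16,0.118,0],[0.16,0.118,0],[0.16,0.118,0],[0.16,0.118,0]],"turn":[[0,0,-0.065],[0,0,-0.065],[0,0,-0.065],[0,0,-0.065],[0,0,-0.065],[0,0,-0.065],[0,0,-0.065],[0,0,-0.065]],"hand":[0.6,0.6,0.6,0.6,0.6,0.6,0.6,0.6]}' 30
```

```text
time: 2.47
tool_pos: [0.4408, -0.3017, 0.2315]
eef_rot: [-1.571, -0.0, -1.488]
wrist_force: [-0.1, -1.4, 0.5]
opening: 0.0509
```

```bash
python3 -m crank '{"linear":[[0.15,0.11,-0.05],[0,0,-0.15],[0,0,-0.15],[0,0,0]],"turn":[[0,0,0],[0,0,0],[0,0,0],[0,0,0]],"hand":[0.5,0.5,0.5,0.5]}' 30; python3 - <<'E'
from h import *
q=r.sense(); print(q["tool_pos"],q["wrist_force"])
w=r.camera("wrist"); save(w,"w1.png",s=1.5)
print("pin top expected at",proj(w,[.4713,-.279,.118]),"tool line",[proj(w,[q["tool_pos"][0],q["tool_pos"][1],z]) for z in(.118,.08)])
E
```

```text
time: 2.8
tool_pos: [0.4674, -0.2784, 0.156]
eef_rot: [-1.578, 0.007, -1.485]
wrist_force: [-1.0, 0.4, -1.5]
opening: 0.0426
[ 0.46735197 -0.27835032  0.15603701] [-0.9603203   0.38787404 -1.52974043]
pin top expected at [np.float64(212.73287889248812), np.float64(257.8635536842877)] tool line [[np.float64(218.82560506688048), np.float64(256.1779163607708)], [np.float64(198.67428618474452), np.float64(256.2488492785814)]]
```

View pics/w1.png

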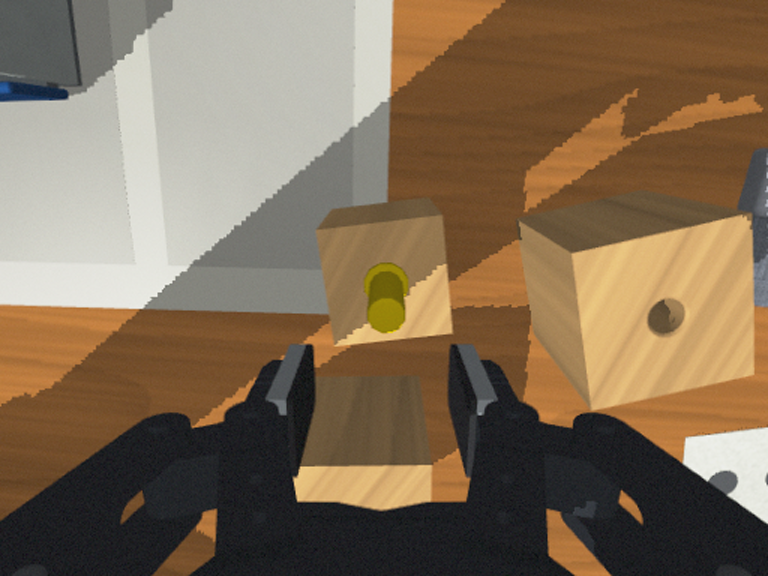

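```bash
python3 -m crank '{"linear":[[0.015,0,0],[0,0,0],[0,0,0]],"turn":[[0,0,0],[0,0,0],[0,0,0]],"hand":[0.5,0.5,0.5]}' 30; python3 - <<'E'
from h import *
q=r.sense(); print(q["tool_pos"],q["wrist_force"])
w=r.camera("wrist"); save(w,"w2.png",(150,260,210,310),6)
print("pin top expected at",proj(w,[.4713,-.279,.118]),"tool line",[proj(w,[q["tool_pos"][0],q["tool_pos"][1],z]) for z in(.118,.08)])
E
```

```text
time: 3.1
tool_pos: [0.4731, -0.2823, 0.1633]
eef_rot: [-1.568, -0.003, -1.487]
wrist_force: [0.4, 0.2, -0.2]
opening: 0.0426
[ 0.47314934 -0.28225437  0.16332935] [ 0.44090666  0.19010926 -0.18461916]
pin top expected at [np.float64(217.46667243825792), np.float64(250.0334138801355)] tool line [[np.float64(215.08613317706053), np.float64(255.53020180778654)], [np.float64(196.61782060539576), np.float64(255.20033952909168)]]
```

View pics/w2.png

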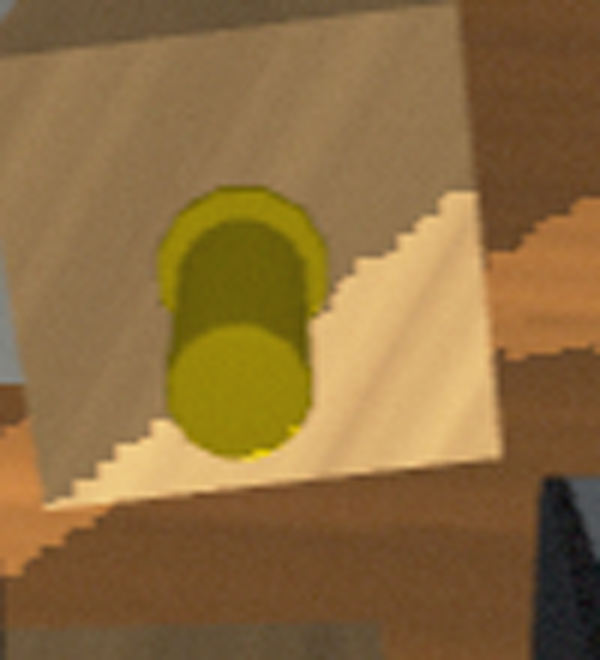

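```bash
python3 -m crank '{"linear":[[0,0.0165,-0.1],[0,0,-0.1],[0,0,-0.1],[0,0,-0.1],[0,0,0],[0,0,0]],"turn":[[0,0,0],[0,0,0],[0,0,0],[0,0,0],[0,0,0],[0,0,0]],"hand":[0.5,0.5,0.5,0.5,0.5,0.5]}' 30; python3 - <<'E'
from h import *
w=r.camera("wrist"); save(w,"w3.png",s=1.5)
E
```

```text
time: 3.65
tool_pos: [0.4722, -0.278, 0.0816]
eef_rot: [-1.571, 0.0, -1.487]
wrist_force: [0.2, 0.3, -0.2]
opening: 0.0431
```

View pics/w3.png

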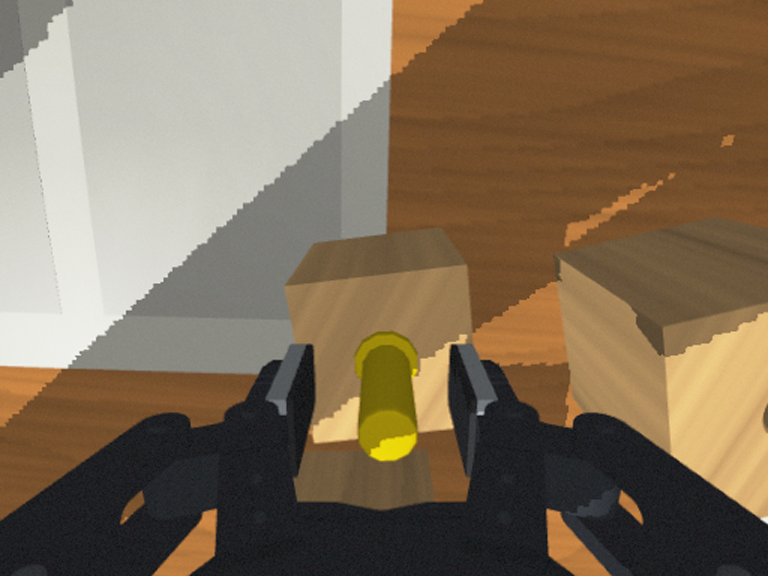

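The handle top, at (387,440) in the 1.5x picture, is between the pads. Closing.

```bash
python3 -m crank '{"linear":[[0,0,0],[0,0,0],[0,0,0],[0,0,0],[0,0,0]],"turn":[[0,0,0],[0,0,0],[0,0,0],[0,0,0],[0,0,0]],"hand":[0,0,0,0,0]}' 50; python3 - <<'E'
from h import *
w=r.camera("wrist"); save(w,"w4.png",s=1.5)
print(r.sense())
E
```

```text
time: 4.12
tool_pos: [0.4731, -0.2784, 0.0829]
eef_rot: [-1.569, -0.002, -1.486]
wrist_force: [-1.1, 0.7, 7.2]
opening: 0.0147
{'time': 4.1667, 'q': array([-6.71505691e-01,  5.43903005e-01,  1.65137581e+00, -2.31161276e-04,
        9.43317551e-01,  8.14811913e-01]), 'joint_vel': array([-0.00015947,  0.00031097,  0.00011148, -0.00047391, -0.00056877,
        0.0001078 ]), 'effort': array([ 1.44294784e-01, -4.52218187e+01, -1.83212489e+01,  7.41002429e-02,
       -2.41859592e-01, -9.90763328e-05]), 'tool_pos': array([ 0.47311793, -0.2784778 ,  0.08288702]), 'eef_rot': array([-1.56874489, -0.00219191, -1.48618442]), 'wrist_force': array([-1.09884785,  0.24390934,  7.2286298 ]), 'ft_torque': array([ 0.0265377 ,  0.15957787, -0.04714942]), 'opening': 0.01443747625883214}
```

View pics/w4.png

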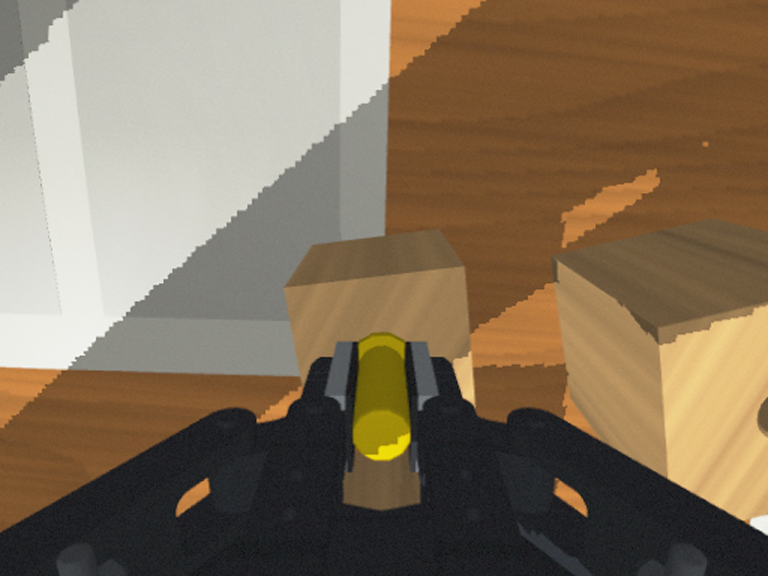

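```bash
python3 -m crank '{"linear":[[0,0,0.1],[0,0,0.2],[0,0,0.2],[0,0,0.1],[0,0,0]],"turn":[[0,0,0],[0,0,0],[0,0,0],[0,0,0],[0,0,0]],"hand":[0,0,0,0,0]}' 50;  python3 - <<'E'
from h import *
w=r.camera("wrist"); save(w,"w5.png",s=1.5)
E
```

```text
time: 4.58
tool_pos: [0.4745, -0.2794, 0.2073]
eef_rot: [-1.563, -0.007, -1.486]
wrist_force: [0.8, -0.4, -0.3]
opening: 0.0144
```

View pics/w5.png

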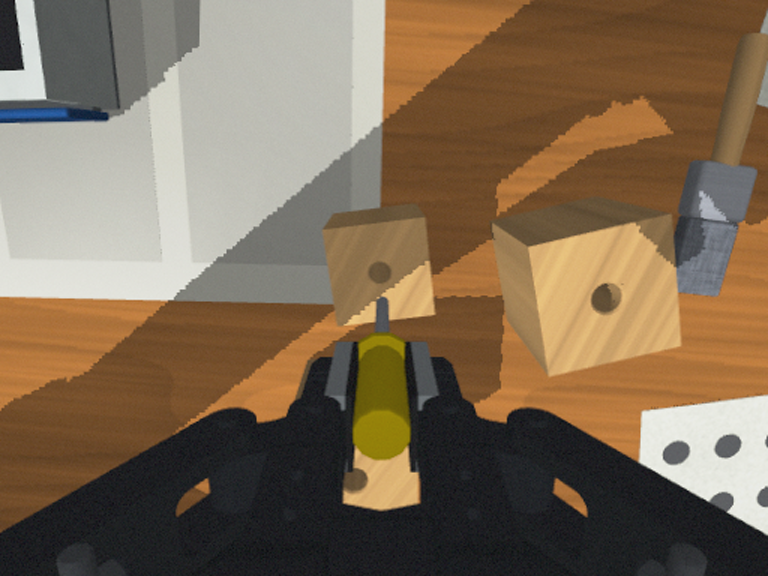

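```bash
python3 -m crank '{"linear":[[0.098,0.172,0],[0.098,0.172,0],[0.098,0.172,0],[0.098,0.172,0],[0.098,0.172,0],[0.098,0.172,0],[0.098,0.172,0],[0.098,0.172,0]],"turn":[[0,0,0],[0,0,0],[0,0,0],[0,0,0],[0,0,0],[0,0,0],[0,0,0],[0,0,0]],"hand":[0,0,0,0,0,0,0,0]}' 50
```

```text
time: 5.3
tool_pos: [0.6291, -0.0007, 0.1996]
eef_rot: [-1.574, 0.0, -1.486]
wrist_force: [1.0, -0.5, 0.0]
opening: 0.0149
```

```bash
python3 -m crank '{"linear":[[0.1,0.16,0],[0,0,0],[0,0,0],[0,0,0]],"turn":[[0,0,0],[0,0,0],[0,0,0],[0,0,0]],"hand":[0,0,0,0]}' 50;  python3 - <<'E'
from h import *
from scipy.spatial.transform import Rotation as R
q=r.sense();print(q["tool_pos"],q["eef_rot"])
M=R.from_euler("xyz",q["eef_rot"]).as_matrix()
tip=q["tool_pos"]+M@[0,.0769,0]; print("tip",tip)
for n in("wrist","top","scene"):
    w=r.camera(n); print(n,"tip",proj(w,tip),"hole",proj(w,[.6498,.032,.08]))
    save(w,"a_"+n+".png",*(((100,260,170,340),4) if n=="wrist" else ((130,190,215,285),8) if n=="top" else ((150,225,230,310),8)))
E
```

```text
time: 5.63
tool_pos: [0.6483, 0.0292, 0.1997]
eef_rot: [-1.574, -0.0, -1.486]
wrist_force: [-0.2, -0.0, -0.5]
opening: 0.0145
[0.64834996 0.02921712 0.1996822 ] [-1.57385220e+00 -1.39507134e-04 -1.48569998e+00]
tip [0.64811673 0.02918646 0.12278256]
wrist tip [np.float64(199.04917692972361), np.float64(255.4988300875115)] hole [np.float64(180.86623632433515), np.float64(252.1295094436307)]
top tip [np.float64(157.56784994443157), np.float64(244.456053565589)] hole [np.float64(159.45297869815218), np.float64(243.89124339225398)]
scene tip [np.float64(201.1048737570079), np.float64(269.7727476025294)] hole [np.float64(213.9383854152009), np.float64(270.14697728148604)]
```

View pics/a_wrist.png

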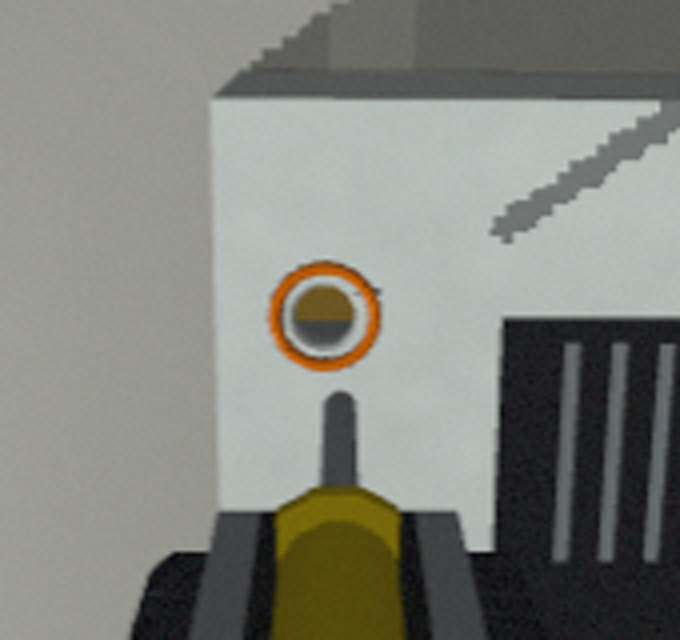

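View pics/a_scene.png

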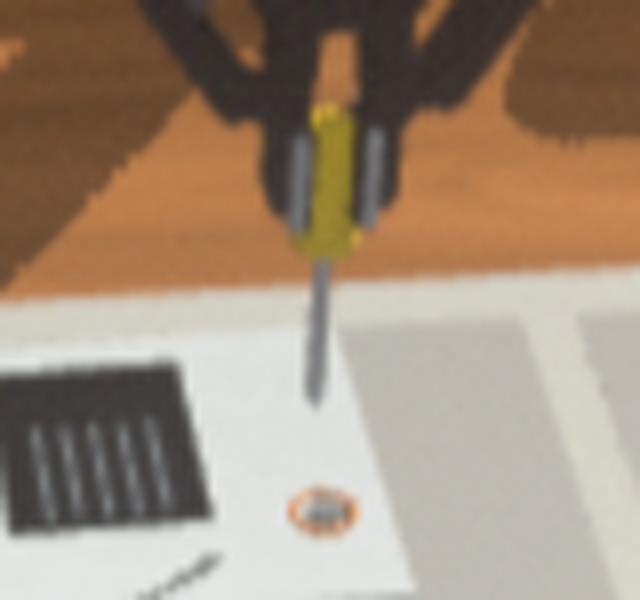

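```bash
python3 -m crank '{"linear":[[0.012,0.015,0],[0,0,-0.08],[0,0,-0.08],[0,0,0],[0,0,0]],"turn":[[0,0,0],[0,0,0],[0,0,0],[0,0,0],[0,0,0]],"hand":[0,0,0,0,0]}' 50;  python3 - <<'E'
from h import *
from scipy.spatial.transform import Rotation as R
q=r.sense();print(q["tool_pos"],q["eef_rot"])
M=R.from_euler("xyz",q["eef_rot"]).as_matrix()
tip=q["tool_pos"]+M@[0,.0769,0]; print("tip",tip)
im=[]
for n,cr in(("wrist",(150,250,200,300)),("scene",(180,230,245,295))):
    w=r.camera(n); print(n,"tip",proj(w,tip),"hole",proj(w,[.6505,.0322,.08]))
    im.append(cv2.resize(w["frame"][cr[0]:cr[1],cr[2]:cr[3],::-1],(400,400),interpolation=cv2.INTER_CUBIC))
cv2.imwrite("pics/b.png",np.hstack(im))
E
```

```text
time: 6.2
tool_pos: [0.6511, 0.0318, 0.1689]
eef_rot: [-1.572, 0.0, -1.487]
wrist_force: [-0.3, 0.1, -1.0]
opening: 0.0145
[0.65113201 0.031807   0.16893946] [-1.57248917e+00  1.81534431e-04 -1.48724721e+00]
tip [0.65100112 0.03181004 0.09203957]
wrist tip [np.float64(199.0535548160286), np.float64(255.54166078014256)] hole [np.float64(194.62550499868647), np.float64(254.90661657985703)]
scene tip [np.float64(210.769177849088), np.float64(270.3263984688214)] hole [np.float64(214.1005839702677), np.float64(270.24545499370777)]
```

View pics/b.png

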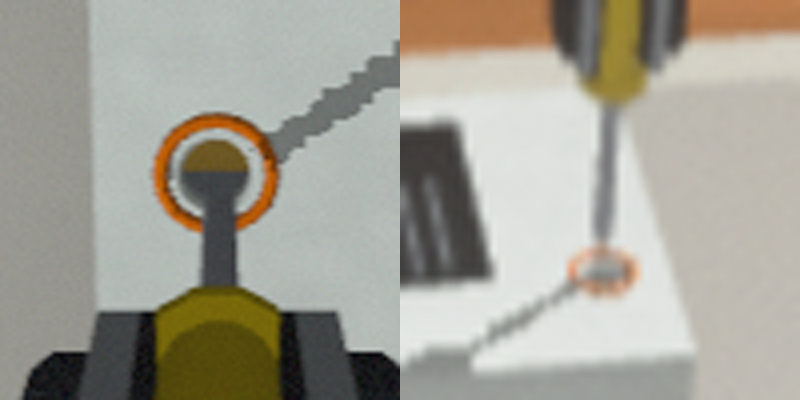

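```bash
python3 -m crank '{"linear":[[0.002,0,-0.06],[0,0,-0.08],[0,0,-0.08],[0,0,0]],"turn":[[0,0,0],[0,0,0],[0,0,0],[0,0,0]],"hand":[0,0,0,0]}' 50
```

```text
time: 6.63
tool_pos: [0.6508, 0.0323, 0.1233]
eef_rot: [-1.575, 0.001, -1.487]
wrist_force: [-0.3, 0.7, -1.3]
opening: 0.0147
```

Free descent so far (tip about 0.046). Pressing the pad now.

```bash
python3 -m crank '{"linear":[[0,0,-0.03],[0,0,-0.025],[0,0,0]],"turn":[[0,0,0],[0,0,0],[0,0,0]],"hand":[0,0,0]}' 50; python3 -c "
from h import *
print(r.sense()['tool_pos'],r.sense()['wrist_force'])
c=r.camera('top');save(c,'t1.png',(135,215,225,305),7)"
```

```text
time: 6.88
tool_pos: [0.6524, 0.0323, 0.1148]
eef_rot: [-1.57, -0.0, -1.486]
wrist_force: [0.0, 0.3, -0.1]
opening: 0.0147
[0.65239308 0.03226108 0.11482076] [ 0.03764797  0.33062709 -0.14289388]
```

View pics/t1.png

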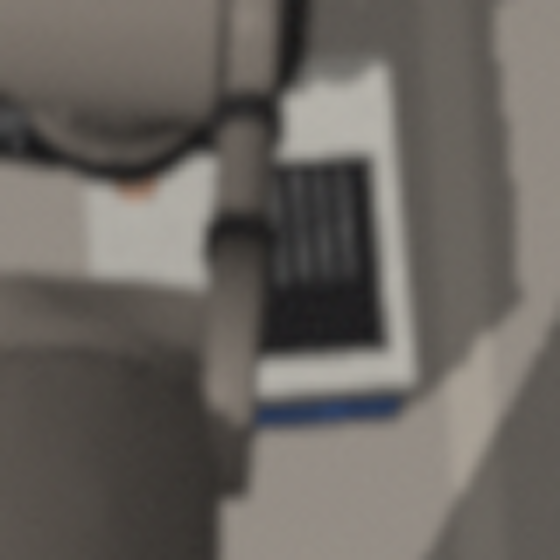

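```bash
python3 -m crank '{"linear":[[0,0,-0.02],[0,0,0],[0,0,0]],"turn":[[0,0,0],[0,0,0],[0,0,0]],"hand":[0,0,0]}' 50; python3 -c "
from h import *
print(r.sense()['tool_pos'],r.sense()['wrist_force'])
a=[]
for n,cr in(('scene',(175,235,240,300)),('wrist',(130,290,180,340))):
  c=r.camera(n);a.append(cv2.resize(c['frame'][cr[0]:cr[1],cr[2]:cr[3],::-1],(400,400)))
cv2.imwrite('pics/b2.png',np.hstack(a))"
```

```text
time: 7.18
tool_pos: [0.6526, 0.0323, 0.1112]
eef_rot: [-1.569, -0.0, -1.486]
wrist_force: [0.3, 0.4, 4.7]
opening: 0.0146
[0.65263886 0.03229896 0.11121095] [0.31564441 0.43613916 4.67198132]
```

View pics/b2.png

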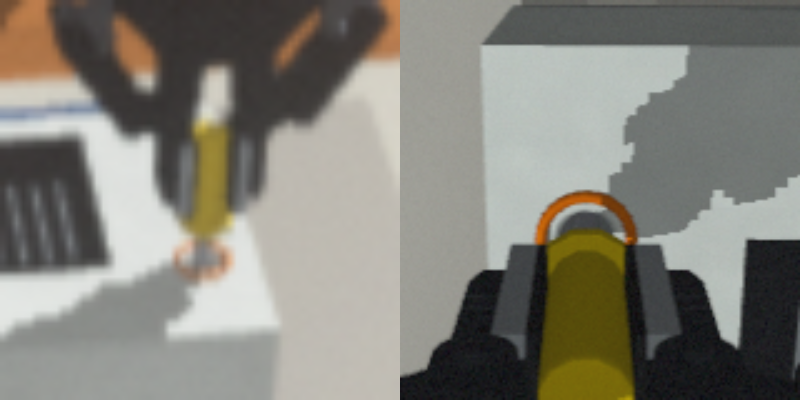

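A blue edge is now visible behind the reader in the scene view (about row 191, col 247), so the tray has probably sprung out. Checking.

```bash
python3 -c "
from h import *
c=r.camera('top');save(c,'t2.png',(135,235,215,315),6)
c=r.camera('scene');save(c,'s2.png',(160,240,200,300),6)"
```

```text
(no output)
```

View pics/t2.png

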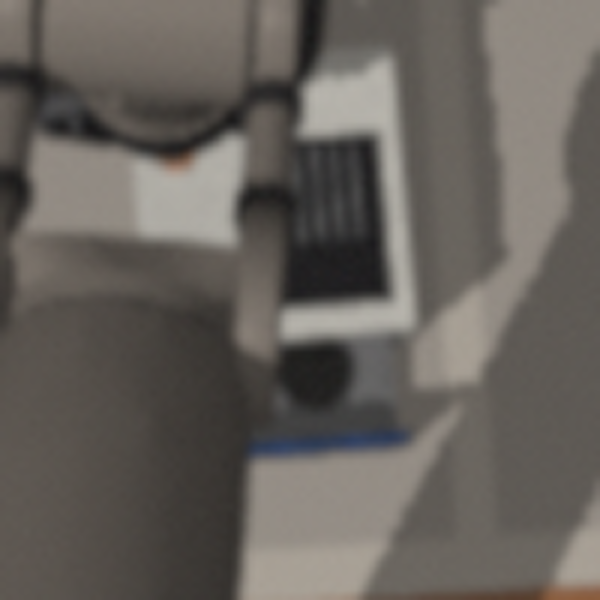

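View pics/s2.png

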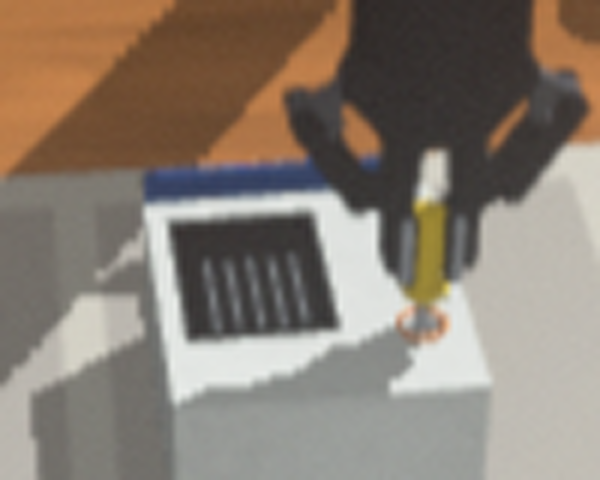

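The tray is out, with the mat at (314,377) in the crop. Lifting the pin and heading back to the stand.

```bash
python3 -m crank '{"linear":[[0,0,0.15],[0,0,0.16],[0,0,0.16],[0,0,0]],"turn":[[0,0,0],[0,0,0],[0,0,0],[0,0,0]],"hand":[0,0,0,0]}' 50; python3 -m crank '{"linear":[[-0.1,-0.172,0],[-0.1,-0.172,0],[-0.1,-0.172,0],[-0.1,-0.172,0],[-0.1,-0.172,0],[-0.1,-0.172,0],[-0.1,-0.172,0],[-0.1,-0.172,0]],"turn":[[0,0,0],[0,0,0],[0,0,0],[0,0,0],[0,0,0],[0,0,0],[0,0,0],[0,0,0]],"hand":[0,0,0,0,0,0,0,0]}' 50;  python3 -m crank '{"linear":[[-0.098,-0.175,0],[0,0,0],[0,0,0],[0,0,0]],"turn":[[0,0,0],[0,0,0],[0,0,0],[0,0,0]],"hand":[0,0,0,0]}' 50
python3 - <<'E'
from h import *
from scipy.spatial.transform import Rotation as R
q=r.sense();print(q["tool_pos"],q["eef_rot"])
M=R.from_euler("xyz",q["eef_rot"]).as_matrix()
tip=q["tool_pos"]+M@[0,.0769,0]; print("tip",tip)
im=[]
for n,cr in(("wrist",(120,240,195,315)),("scene",(145,205,135,195))):
    w=r.camera(n); print(n,"tip",proj(w,tip),"hole",proj(w,[.4728,-.2788,.072]))
    im.append(cv2.resize(w["frame"][cr[0]:cr[1],cr[2]:cr[3],::-1],(400,400),interpolation=cv2.INTER_CUBIC))
cv2.imwrite("pics/d.png",np.hstack(im))
E
```

```text
time: 7.72
tool_pos: [0.6545, 0.0323, 0.2111]
eef_rot: [-1.561, -0.002, -1.486]
wrist_force: [1.2, 0.5, 0.9]
opening: 0.0145
time: 8.38
tool_pos: [0.4903, -0.2439, 0.2036]
eef_rot: [-1.572, 0.001, -1.486]
wrist_force: [0.7, -0.4, -0.6]
opening: 0.0152
time: 8.72
tool_pos: [0.4721, -0.2775, 0.2037]
eef_rot: [-1.572, 0.001, -1.487]
wrist_force: [0.2, 0.7, -0.8]
opening: 0.0146
[ 0.47213894 -0.27748321  0.20374945] [-1.57152150e+00  1.23601788e-03 -1.48716975e+00]
tip [ 0.47207543 -0.27739315  0.12684953]
wrist tip [np.float64(199.06456737163188), np.float64(255.51096511121446)] hole [np.float64(178.90032242709788), np.float64(257.0336967504446)]
scene tip [np.float64(165.92136988132876), np.float64(160.79871323378148)] hole [np.float64(181.26291682793016), np.float64(162.23732863130664)]
```

View pics/d.png

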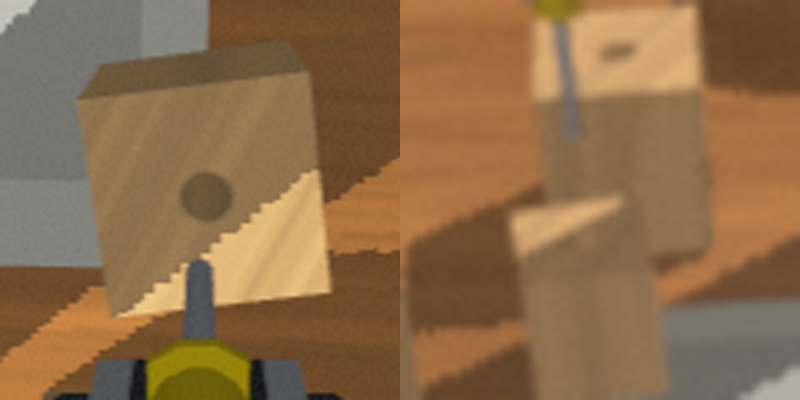

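Hole at (206,196) in the crop, exactly where predicted for (0.4728,-0.2788). Descending.

```bash
python3 -m crank '{"linear":[[0.003,-0.007,-0.08],[0,0,-0.08],[0,0,-0.06],[0,0,0],[0,0,0]],"turn":[[0,0,0],[0,0,0],[0,0,0],[0,0,0],[0,0,0]],"hand":[0,0,0,0,0]}' 50
python3 - <<'E'
from h import *
w=r.camera("wrist"); save(w,"e.png",(150,250,200,310),6)
w=r.camera("scene"); save(w,"e2.png",(145,205,135,195),6)
E
```

```text
time: 9.23
tool_pos: [0.4734, -0.278, 0.16]
eef_rot: [-1.572, 0.001, -1.484]
wrist_force: [0.5, -0.8, -0.3]
opening: 0.0147
```

View pics/e.png

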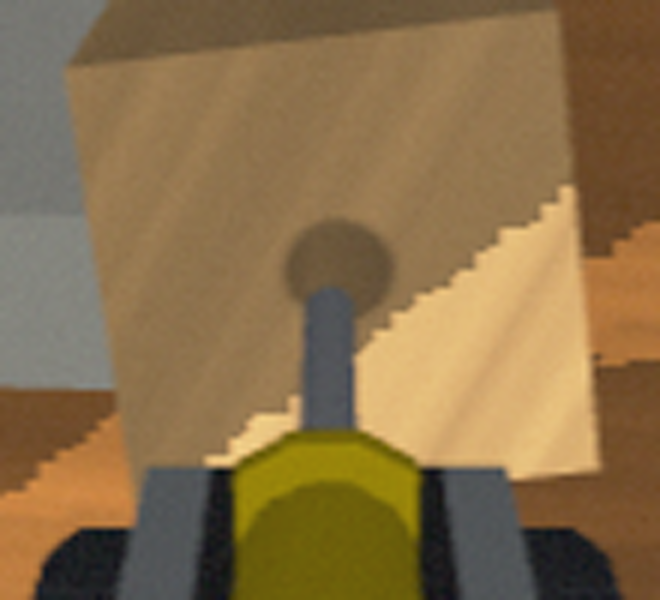

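View pics/e2.png

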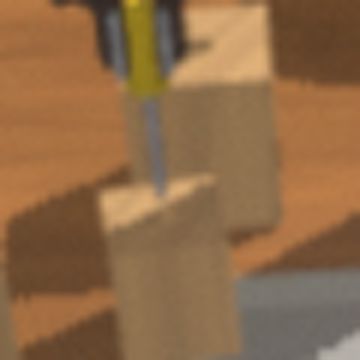

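```bash
python3 -m crank '{"linear":[[0,-0.004,-0.07],[0,0,-0.1],[0,0,-0.1],[0,0,-0.1],[0,0,0],[0,0,0]],"turn":[[0,0,0],[0,0,0],[0,0,0],[0,0,0],[0,0,0],[0,0,0]],"hand":[0,0,0,0,0,0]}' 50
```

```text
time: 9.83
tool_pos: [0.4732, -0.2799, 0.0867]
eef_rot: [-1.571, 0.0, -1.486]
wrist_force: [0.0, -0.1, 0.2]
opening: 0.0145
```

```bash
python3 -m crank '{"linear":[[0,0,-0.012],[0,0,0],[0,0,0],[0,0,0]],"turn":[[0,0,0],[0,0,0],[0,0,0],[0,0,0]],"hand":[0,0,0.5,0.5]}' 50; python3 -m crank '{"linear":[[0,0,0],[0,0,0],[0,0,0.2],[0,0,0.2],[0,0,0]],"turn":[[0,0,0],[0,0,0],[0,0,0],[0,0,0],[0,0,0]],"hand":[0.5,0.5,0.5,0.5,0.5]}'
python3 - <<'E'
from h import *
w=r.camera("wrist"); save(w,"f.png",(130,290,180,340),4)
w=r.camera("scene"); save(w,"f2.png",(145,205,135,195),8)
E
```

```text
time: 10.17
tool_pos: [0.4734, -0.2804, 0.0849]
eef_rot: [-1.57, -0.001, -1.486]
wrist_force: [0.4, -0.1, 0.4]
opening: 0.0376
time: 10.58
tool_pos: [0.4761, -0.2825, 0.1713]
eef_rot: [-1.561, -0.009, -1.486]
wrist_force: [2.3, -0.5, 0.6]
opening: 0.0425
```

View pics/f.png

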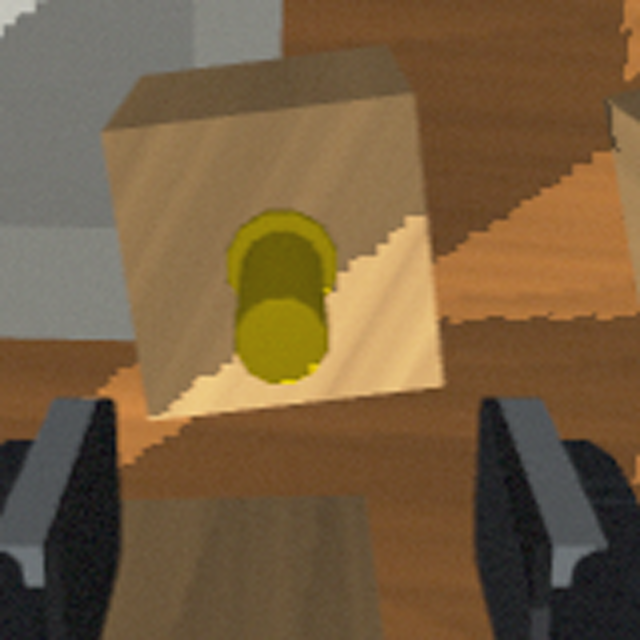

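View pics/f2.png

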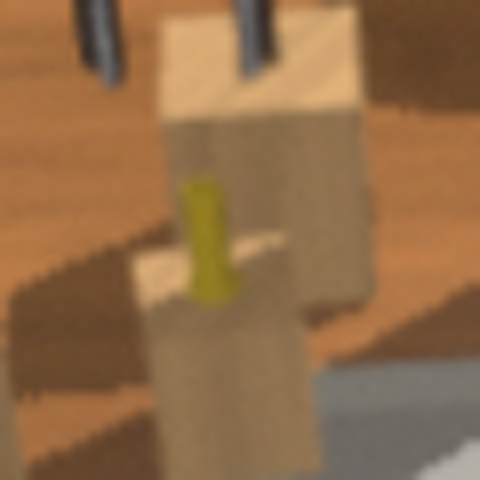

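The pin is back, collar seated on the stand. Now to the vial.

```bash
python3 -m crank '{"linear":[[0.016,0.193,0],[0.016,0.193,0],[0.016,0.193,0],[0.016,0.193,0],[0.016,0.193,0],[0.016,0.193,0],[0.016,0.193,0],[0.016,0.193,0]],"turn":[[0,0,0],[0,0,0],[0,0,0],[0,0,0],[0,0,0],[0,0,0],[0,0,0],[0,0,0]],"hand":[0.7,0.7,0.7,0.7,0.7,0.7,0.7,0.7]}'; python3 -m crank '{"linear":[[0.016,0.193,0],[0.016,0.193,0],[0.016,0.193,0],[0.016,0.193,0],[0.016,0.193,0],[0.016,0.193,0],[0,0.1,0],[0,0,0]],"turn":[[0,0,0],[0,0,0],[0,0,0],[0,0,0],[0,0,0],[0,0,0],[0,0,0],[0,0,0]],"hand":[0.7,0.7,0.7,0.7,0.7,0.7,0.7,0.7]}'
```

```text
time: 11.35
tool_pos: [0.4976, 0.0307, 0.1627]
eef_rot: [-1.573, 0.0, -1.487]
wrist_force: [0.9, -0.8, -0.7]
opening: 0.0601
time: 12.02
tool_pos: [0.5165, 0.2842, 0.162]
eef_rot: [-1.573, 0.0, -1.482]
wrist_force: [-0.9, -0.1, -0.4]
opening: 0.0597
```

```bash
python3 -m crank '{"linear":[[0,0,-0.05],[0,0,0],[0,0,0]],"turn":[[0,0,0],[0,0,0],[0,0,0]],"hand":[0.7,0.7,0.7]}'
python3 - <<'E'
from h import *
q=r.sense();print(q["tool_pos"],q["eef_rot"])
w=r.camera("wrist"); save(w,"v1.png",s=1.5); print("vial top",proj(w,[.522,.298,.056]))
for n in("top",):
    c=r.camera(n); save(c,"t3.png",(135,235,215,315),7)
E
```

```text
time: 12.27
tool_pos: [0.5171, 0.2787, 0.1523]
eef_rot: [-1.574, -0.001, -1.488]
wrist_force: [-0.2, -0.7, 0.2]
opening: 0.0597
[0.51708305 0.27873899 0.15234433] [-1.57402892e+00 -1.31648480e-03 -1.48767947e+00]
vial top [np.float64(182.65175555337186), np.float64(230.6335837255279)]
```

View pics/v1.png

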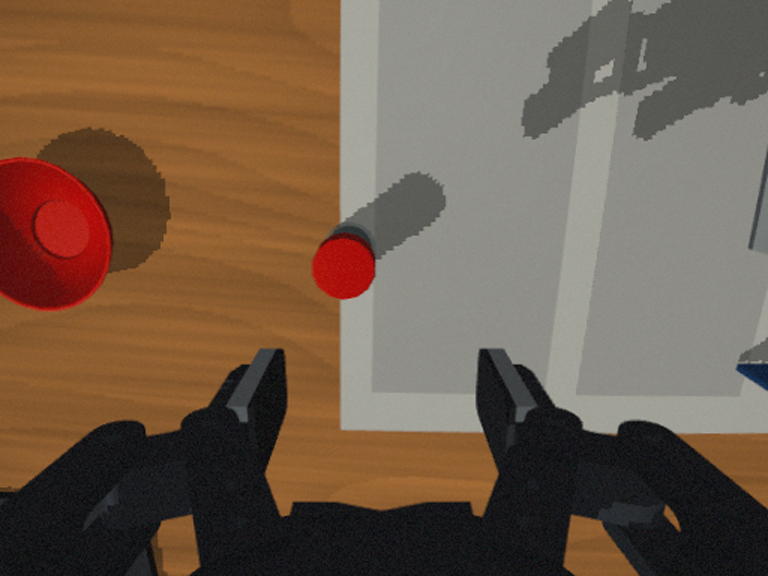

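View pics/t3.png

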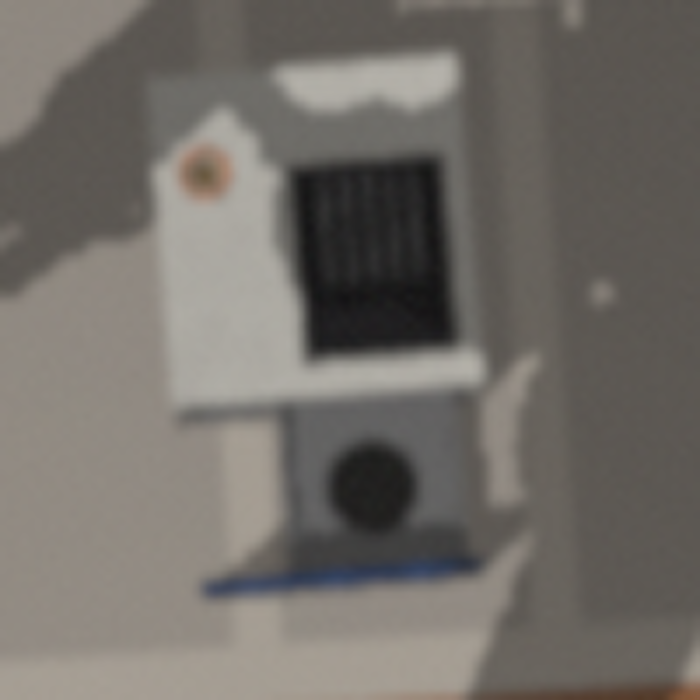

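```bash
python3 - <<'E'
from h import *
w=r.camera("wrist");c=r.camera("top");s=r.camera("scene")
print("vial wrist",atz(w,177.7-.17,229-.17,.056))
f=lambda x,y,r0,c0:((y+.5)/10-.5+r0,(x+.5)/10-.5+c0)
print("mat",atz(c,204.3,267.9,.012))
f8=lambda x,y:((y+.5)/7-.5+135,(x+.5)/7-.5+215)
print("front top edge outer",atz(c,*f8(207,597),.054),atz(c,*f8(476,570),.054), "hole",atz(c,*f8(206,173),.08))
f3=lambda x,y:(y/1.5-.17,x/1.5-.17)
# vial base edges
print(atz(w,*f3(352,228),.04))
E
```

```text
vial wrist [0.52660963 0.30007345 0.056     ]
mat [ 0.51328476 -0.04466441  0.012     ]
front top edge outer [0.46089117 0.031833   0.054     ] [ 0.47272098 -0.08985496  0.054     ] hole [0.6503332  0.03165783 0.08      ]
[0.54391516 0.2978357  0.04      ]
```

```bash
python3 -m crank '{"linear":[[0.037,0.102,-0.1],[0,0,-0.1],[0,0,-0.1],[0,0,0],[0,0,0]],"turn":[[0,0,0],[0,0,0],[0,0,0],[0,0,0],[0,0,0]],"hand":[0.7,0.7,0.7,0.7,0.7]}'
python3 - <<'E'
from h import *
q=r.sense();print(q["tool_pos"],q["eef_rot"])
w=r.camera("wrist"); save(w,"v2.png",s=1.5); print("vial top",proj(w,[.5245,.299,.056]))
E
```

```text
time: 12.93
tool_pos: [0.5248, 0.3003, 0.0935]
eef_rot: [-1.573, -0.001, -1.487]
wrist_force: [0.4, -0.4, 0.7]
opening: 0.0602
[0.52482095 0.30029862 0.09353045] [-1.57262313e+00 -7.03043344e-04 -1.48660344e+00]
vial top [np.float64(220.1499678241836), np.float64(257.8293273707562)]
```

View pics/v2.png

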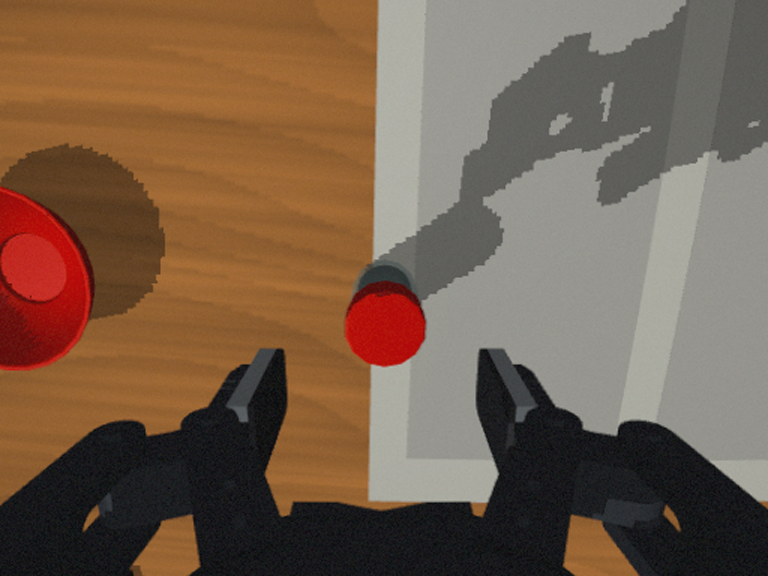

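```bash
python3 -m crank '{"linear":[[0.007,-0.005,-0.08],[0,0,-0.1],[0,0,-0.1],[0,0,-0.075],[0,0,0],[0,0,0]],"turn":[[0,0,0],[0,0,0],[0,0,0],[0,0,0],[0,0,0],[0,0,0]],"hand":[0.7,0.7,0.7,0.7,0.7,0.7]}'; python3 -m crank '{"linear":[[0,0,0],[0,0,0],[0,0,0],[0,0,0],[0,0,0]],"turn":[[0,0,0],[0,0,0],[0,0,0],[0,0,0],[0,0,0]],"hand":[0,0,0,0,0]}' 25
python3 - <<'E'
from h import *
w=r.camera("wrist"); save(w,"v3.png",s=1.5)
E
```

```text
time: 13.48
tool_pos: [0.5272, 0.2998, 0.024]
eef_rot: [-1.57, 0.0, -1.487]
wrist_force: [-0.1, -0.2, -0.7]
opening: 0.0597
time: 13.9
tool_pos: [0.5278, 0.3001, 0.0248]
eef_rot: [-1.568, 0.001, -1.486]
wrist_force: [0.4, -0.7, 6.7]
opening: 0.0322
```

View pics/v3.png

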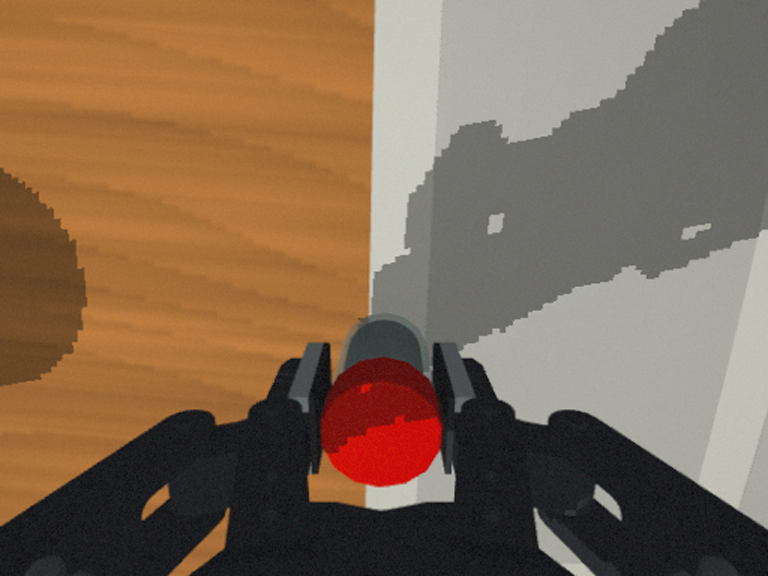

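```bash
python3 -m crank '{"linear":[[0,0,0.06],[0,0,0.12],[0,0,0.14],[0,0,0.14],[0,0,0.065],[0,0,0]],"turn":[[0,0,0],[0,0,0],[0,0,0],[0,0,0],[0,0,0],[0,0,0]],"hand":[0,0,0,0,0,0]}' 30; python3 -m crank '{"linear":[[-0.007,-0.1,0],[-0.007,-0.18,0],[-0.007,-0.18,0],[-0.007,-0.18,0],[-0.007,-0.18,0],[-0.007,-0.18,0],[-0.007,-0.18,0],[-0.007,-0.18,0]],"turn":[[0,0,0],[0,0,0],[0,0,0],[0,0,0],[0,0,0],[0,0,0],[0,0,0],[0,0,0]],"hand":[0,0,0,0,0,0,0,0]}'; python3 -m crank '{"linear":[[-0.004,-0.18,0],[0,-0.13,0],[0,-0.055,0],[0,0,0],[0,0,0]],"turn":[[0,0,0],[0,0,0],[0,0,0],[0,0,0],[0,0,0]],"hand":[0,0,0,0,0]}'
python3 - <<'E'
from h import *
q=r.sense();print(q["tool_pos"],q["eef_rot"])
w=r.camera("wrist"); save(w,"v4.png",s=1.5); print("mat",proj(w,[.5133,-.0447,.012]),proj(w,[q["tool_pos"][0],q["tool_pos"][1],.012]))
w=r.camera("scene"); save(w,"s4.png",(130,250,190,340),5)
E
```

```text
time: 14.45
tool_pos: [0.5285, 0.3007, 0.1327]
eef_rot: [-1.563, 0.002, -1.486]
wrist_force: [-0.0, 0.0, 0.3]
opening: 0.0322
time: 15.12
tool_pos: [0.5143, 0.0262, 0.1272]
eef_rot: [-1.572, 0.0, -1.486]
wrist_force: [1.0, -0.2, -0.8]
opening: 0.0323
time: 15.53
tool_pos: [0.5142, -0.0449, 0.1274]
eef_rot: [-1.572, 0.001, -1.488]
wrist_force: [-0.9, 0.4, -1.2]
opening: 0.0321
[ 0.51417819 -0.04493854  0.12744498] [-1.57184044e+00  8.31799392e-04 -1.48762853e+00]
mat [np.float64(185.4236375498206), np.float64(255.10728966573035)] [np.float64(184.42623864110763), np.float64(255.48555961039997)]
```

View pics/v4.png

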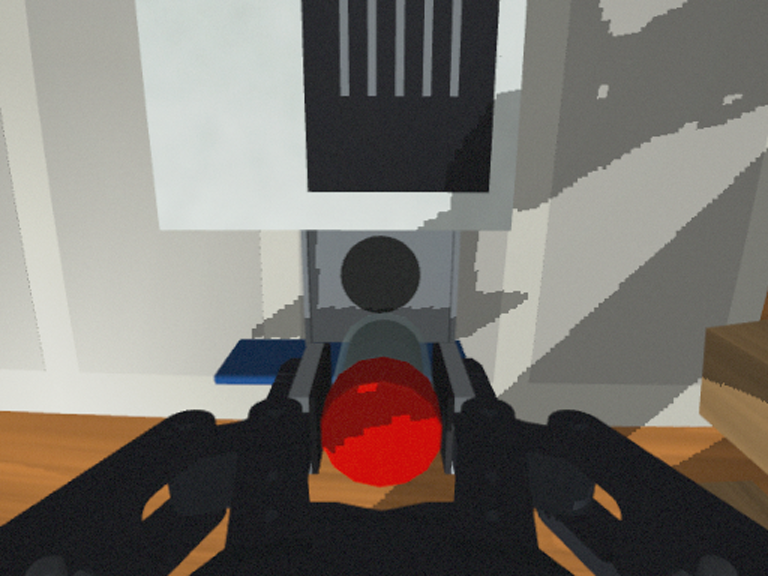

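View pics/s4.png

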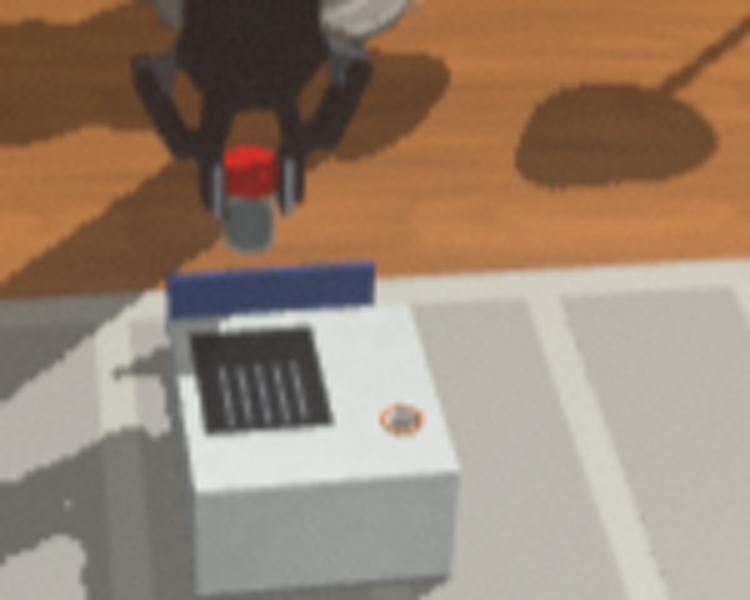

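The mat at (380,273) in the wrist view lies straight below the vial. Lowering.

```bash
python3 -m crank '{"linear":[[0.004,0.003,-0.08],[0,0,-0.11],[0,0,-0.11],[0,0,-0.09],[0,0,-0.04],[0,0,0],[0,0,0]],"turn":[[0,0,0],[0,0,0],[0,0,0],[0,0,0],[0,0,0],[0,0,0],[0,0,0]],"hand":[0,0,0,0,0,0,0]}'
python3 - <<'E'
from h import *
w=r.camera("wrist"); save(w,"v5.png",s=1.5)
E
```

```text
time: 16.22
tool_pos: [0.5156, -0.0438, 0.0421]
eef_rot: [-1.571, 0.0, -1.485]
wrist_force: [0.3, 0.5, -0.2]
opening: 0.032
```

View pics/v5.png

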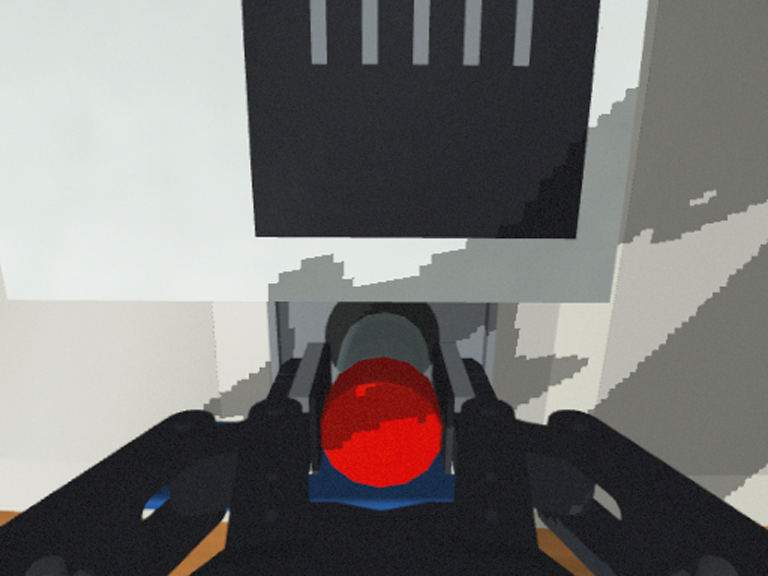

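```bash
python3 -m crank '{"linear":[[0,0,-0.015],[0,0,-0.011],[0,0,0],[0,0,0]],"turn":[[0,0,0],[0,0,0],[0,0,0],[0,0,0]],"hand":[0,0,0,0]}'
```

```text
time: 16.6
tool_pos: [0.5155, -0.0447, 0.037]
eef_rot: [-1.57, -0.0, -1.486]
wrist_force: [0.5, 0.4, -0.7]
opening: 0.0324
```

```bash
python3 -m crank '{"linear":[[0,0,-0.003],[0,0,0],[0,0,0],[0,0,0],[0,0,0],[0,0,0]],"turn":[[0,0,0],[0,0,0],[0,0,0],[0,0,0],[0,0,0],[0,0,0]],"hand":[0,0,0.6,0.6,0.6,0.6]}'; python3 -m crank '{"linear":[[0,0,0.05],[0,0,0.12],[0,0,0.16],[0,0,0.1],[0,0,0],[0,0,0]],"turn":[[0,0,0],[0,0,0],[0,0,0],[0,0,0],[0,0,0],[0,0,0]],"hand":[0.6,0.6,0.6,0.6,0.6,0.6]}'
python3 - <<'E'
from h import *
q=r.sense();print(q["tool_pos"])
w=r.camera("wrist"); save(w,"v6.png",s=1.5); print("mat c at z .068",proj(w,[.5133,-.0447,.068]))
E
```

```text
time: 17.1
tool_pos: [0.5154, -0.0447, 0.0361]
eef_rot: [-1.571, -0.0, -1.486]
wrist_force: [-0.9, -0.5, -0.8]
opening: 0.051
time: 17.6
tool_pos: [0.5161, -0.0448, 0.1238]
eef_rot: [-1.568, -0.001, -1.486]
wrist_force: [0.5, -0.1, -0.1]
opening: 0.0511
[ 0.51611759 -0.04477946  0.1237534 ]
mat c at z .068 [np.float64(213.46661400622295), np.float64(255.01796270544244)]
```

View pics/v6.png

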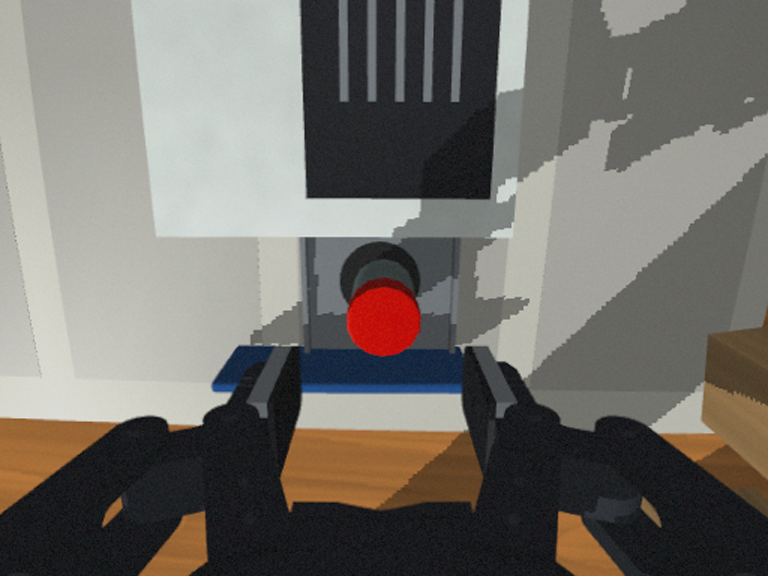

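The vial stands upright on the mat (cap at (384,318)). Going round to the front of the tray with the fingers closed.

```bash
python3 -m crank '{"linear":[[-0.1,0.014,0.02],[-0.16,0.02,0],[-0.15,0.021,0],[0,0,0],[0,0,-0.15],[0,0,-0.15],[0,0,0],[0,0,0]],"turn":[[0,0,0],[0,0,0],[0,0,0],[0,0,0],[0,0,0],[0,0,0],[0,0,0],[0,0,0]],"hand":[0.3,0.1,0,0,0,0,0,0]}' 50
python3 - <<'E'
from h import *
q=r.sense();print(q["tool_pos"],q["eef_rot"],q["opening"])
w=r.camera("wrist"); save(w,"p1.png",s=1.5)
w=r.camera("scene"); save(w,"p2.png",(130,250,190,340),5)
E
```

```text
time: 18.32
tool_pos: [0.4321, -0.0333, 0.0649]
eef_rot: [-1.576, 0.002, -1.486]
wrist_force: [1.2, 0.4, 0.2]
opening: -0.0001
[ 0.43207776 -0.03331253  0.06487666] [-1.57576278  0.00166921 -1.48634636] -6.189021295586356e-05
```

View pics/p1.png

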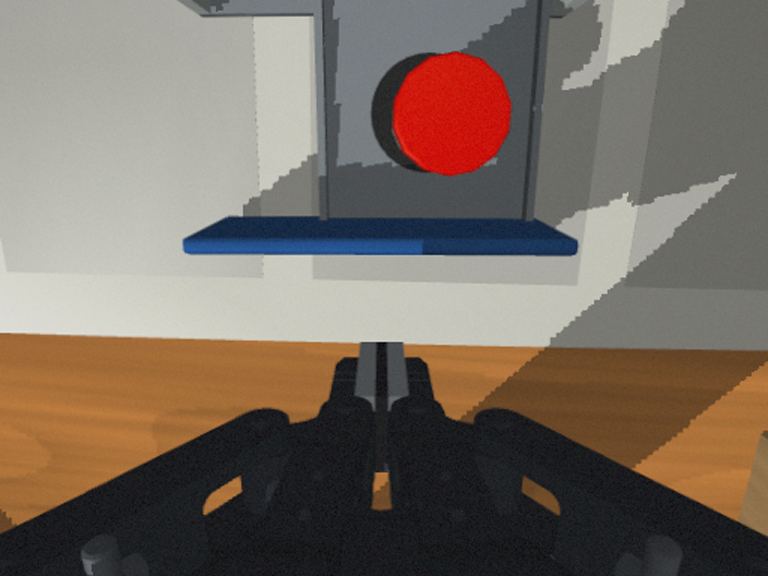

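View pics/p2.png

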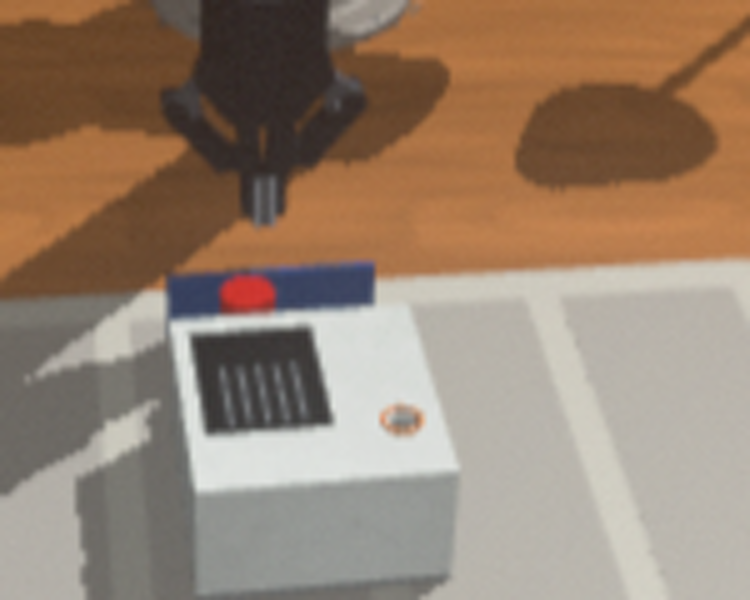

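```bash
python3 -m crank '{"linear":[[0,0,-0.08],[0,0,-0.1],[0,0,0],[0.04,0.0034,0],[0.04,0.0034,0],[0.02,0.0017,0],[0,0,0],[0,0,0]],"turn":[[0,0,0],[0,0,0],[0,0,0],[0,0,0],[0,0,0],[0,0,0],[0,0,0],[0,0,0]],"hand":[0,0,0,0,0,0,0,0]}' 50
python3 - <<'E'
from h import *
q=r.sense();print(q["tool_pos"],q["eef_rot"],q["wrist_force"])
w=r.camera("wrist"); save(w,"p3.png",s=1.5)
E
```

```text
time: 19.08
tool_pos: [0.4541, -0.0319, 0.0308]
eef_rot: [-1.569, -0.001, -1.486]
wrist_force: [0.2, -0.4, -0.3]
opening: -0.0002
[ 0.4541208  -0.03194389  0.03076508] [-1.56947146e+00 -5.12664811e-04 -1.48592059e+00] [ 0.15250356 -0.43533368 -0.32317211]
```

View pics/p3.png

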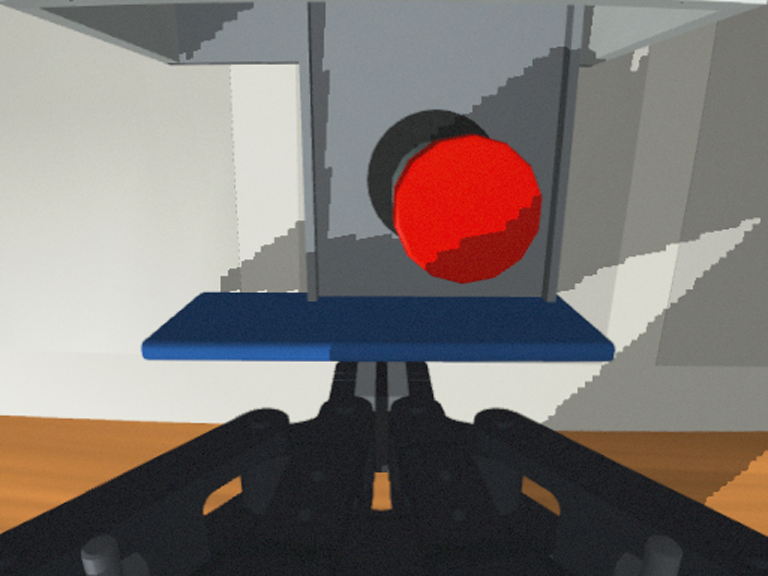

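```bash
python3 -m crank '{"linear":[[0.01,0.001,0],[0.015,0.0013,0],[0.025,0.0021,0],[0.025,0.0021,0],[0.025,0.0021,0],[0.025,0.0021,0],[0.02,0.0017,0],[0.01,0.001,0]],"turn":[[0,0,0],[0,0,0],[0,0,0],[0,0,0],[0,0,0],[0,0,0],[0,0,0],[0,0,0]],"hand":[0,0,0,0,0,0,0,0]}' 50
python3 - <<'E'
from h import *
q=r.sense();print(q["tool_pos"],q["eef_rot"],q["wrist_force"])
w=r.camera("wrist"); save(w,"p4.png",s=1.5)
E
```

```text
time: 19.8
tool_pos: [0.4851, -0.0292, 0.03]
eef_rot: [-1.571, -0.0, -1.486]
wrist_force: [-2.5, -1.4, 2.0]
opening: 0.0001
[ 0.48506742 -0.02915094  0.03004213] [-1.57056756e+00 -7.07527694e-05 -1.48612919e+00] [-2.49868351 -1.4356322   2.04787581]
```

View pics/p4.png

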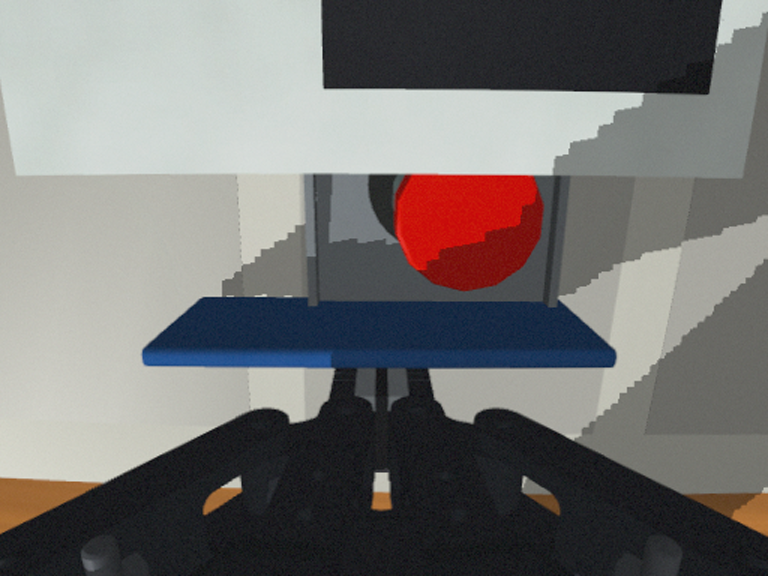

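```bash
python3 -m crank '{"linear":[[0.015,0.0013,0],[0.025,0.0021,0],[0.025,0.0021,0],[0.025,0.0021,0],[0.02,0.0017,0],[0.01,0.0009,0],[0,0,0],[0,0,0]],"turn":[[0,0,0],[0,0,0],[0,0,0],[0,0,0],[0,0,0],[0,0,0],[0,0,0],[0,0,0]],"hand":[0,0,0,0,0,0,0,0]}' 50
```

```text
time: 20.52
tool_pos: [0.5085, -0.0272, 0.03]
eef_rot: [-1.571, -0.0, -1.486]
wrist_force: [-2.6, -0.8, -0.2]
opening: -0.0001
```

```bash
python3 -m crank '{"linear":[[0.01,0.0009,0],[0.01,0.0008,0],[0.01,0.0009,0],[0.01,0.0008,0],[0,0,0]],"turn":[[0,0,0],[0,0,0],[0,0,0],[0,0,0],[0,0,0]],"hand":[0,0,0,0,0]}' 50;python3 -m crank '{"linear":[[0.01,0.0009,0],[0.01,0.0008,0],[0,0,0]],"turn":[[0,0,0],[0,0,0],[0,0,0]],"hand":[0,0,0]}' 50
```

```text
time: 20.93
tool_pos: [0.5155, -0.0266, 0.03]
eef_rot: [-1.573, 0.0, -1.486]
wrist_force: [-6.6, -1.3, 2.0]
opening: 0.0001
time: 21.18
tool_pos: [0.519, -0.0264, 0.03]
eef_rot: [-1.574, 0.0, -1.486]
wrist_force: [-8.3, -3.0, 2.5]
opening: 0.0002
```

```bash
for i in 1; do python3 -m crank '{"linear":[[0.01,0.0009,0],[0.01,0.0008,0],[0,0,0]],"turn":[[0,0,0],[0,0,0],[0,0,0]],"hand":[0,0,0]}' 50; done; python3 -m crank '{"linear":[[0.01,0.0009,0],[0,0,0]],"turn":[[0,0,0],[0,0,0]],"hand":[0,0]}' 50
```

```text
time: 21.43
tool_pos: [0.5233, -0.026, 0.03]
eef_rot: [-1.573, 0.0, -1.486]
wrist_force: [-6.1, -2.8, 0.9]
opening: -0.0005
time: 21.6
tool_pos: [0.526, -0.0258, 0.03]
eef_rot: [-1.572, 0.0, -1.486]
wrist_force: [-5.5, -0.9, 1.3]
opening: -0.0003
```

```bash
python3 -m crank '{"linear":[[0.01,0.0009,0],[0,0,0]],"turn":[[0,0,0],[0,0,0]],"hand":[0,0]}' 50;python3 -m crank '{"linear":[[0.005,0.0004,0],[0,0,0],[0,0,0]],"turn":[[0,0,0],[0,0,0],[0,0,0]],"hand":[0,0,0]}' 50;  python3 - <<'E'
from h import *
w=r.camera("wrist"); save(w,"p5.png",s=1.5)
E
```

```text
time: 21.77
tool_pos: [0.5286, -0.0256, 0.0301]
eef_rot: [-1.571, -0.0, -1.486]
wrist_force: [-2.6, -0.6, -2.9]
opening: -0.0
time: 22.02
tool_pos: [0.5302, -0.0254, 0.0304]
eef_rot: [-1.569, -0.0, -1.486]
wrist_force: [-0.5, -0.7, -0.8]
opening: -0.0002
```

View pics/p5.png

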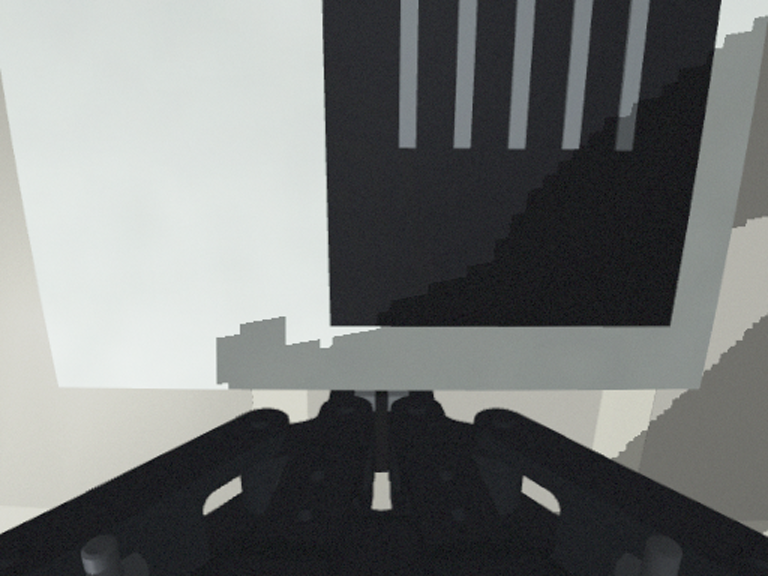

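```bash
python3 -m crank '{"linear":[[0.005,0.0004,0],[0,0,0],[0,0,0]],"turn":[[0,0,0],[0,0,0],[0,0,0]],"hand":[0,0,0]}' 50; python3 -m crank '{"linear":[[0.005,0.0004,0],[0,0,0],[0,0,0]],"turn":[[0,0,0],[0,0,0],[0,0,0]],"hand":[0,0,0]}' 50
```

```text
time: 22.32
tool_pos: [0.5303, -0.0254, 0.0303]
eef_rot: [-1.571, -0.0, -1.486]
wrist_force: [-2.8, -2.2, 3.2]
opening: 0.0001
time: 22.57
tool_pos: [0.5314, -0.0253, 0.0302]
eef_rot: [-1.571, -0.0, -1.486]
wrist_force: [-4.4, -0.6, 3.6]
opening: 0.0002
```

```bash
python3 -m crank '{"linear":[[-0.01,-0.0009,0],[-0.015,-0.0013,0],[-0.025,-0.0021,0],[-0.05,-0.004,0],[0,0,0],[0,0,0]],"turn":[[0,0,0],[0,0,0],[0,0,0],[0,0,0],[0,0,0],[0,0,0]],"hand":[0,0,0,0,0,0]}' 50;  python3 - <<'E'
from h import *
w=r.camera("wrist"); save(w,"p6.png",s=1.5)
w=r.camera("scene"); save(w,"p7.png",(130,250,190,340),5)
E
```

```text
time: 23.07
tool_pos: [0.5114, -0.0269, 0.0302]
eef_rot: [-1.57, -0.0, -1.487]
wrist_force: [0.2, -0.3, -0.4]
opening: 0.0001
```

View pics/p6.png

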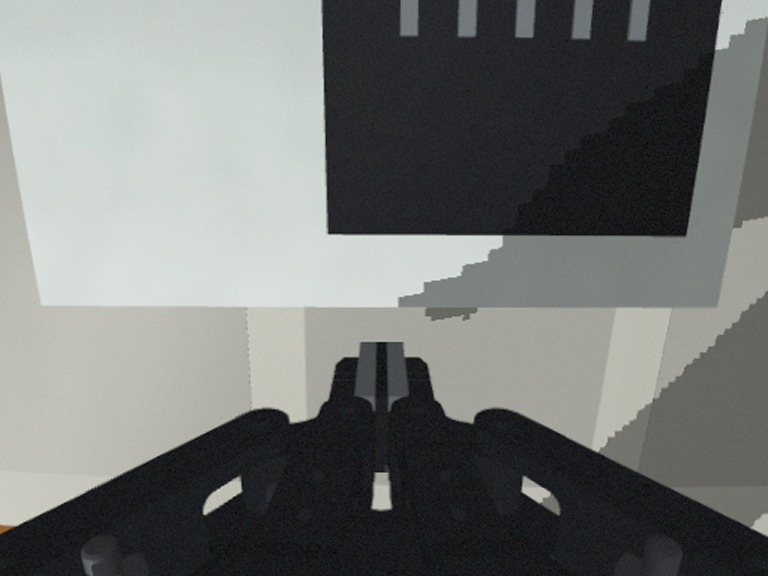

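View pics/p7.png

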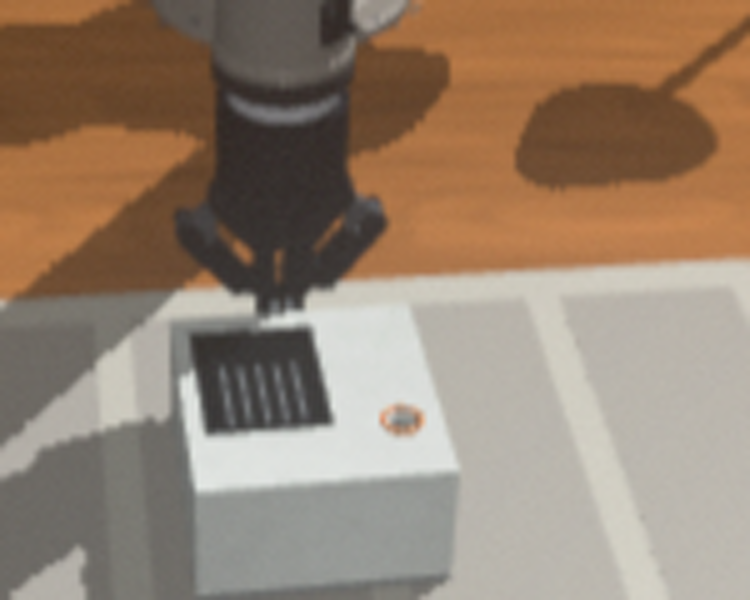

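The tray holds shut with the fingers 20 mm clear. Backing away and tilting the wrist camera to look over the front panel at the vial.

```bash
python3 -m crank '{"linear":[[-0.15,-0.012,0],[-0.18,-0.012,0],[-0.15,0,0.05],[-0.1,0,0.05],[0,0,0.05],[0,0,0],[0,0,0],[0,0,0]],"turn":[[0,0,0],[0,0,0],[0,-0.22,0],[0,-0.22,0],[0,-0.22,0],[0,-0.22,0],[0,-0.22,0],[0,0,0]],"hand":[0,0,0,0,0,0,0,0]}' 50;  python3 - <<'E'
from h import *
w=r.camera("wrist"); save(w,"q1.png",s=1.5)
w=r.camera("top"); save(w,"q2.png",(130,240,215,365),5)
print(proj(w,[.6233-.083*.9964,-.0175-.083*.0849,.054]))
E
```

```text
time: 23.83
tool_pos: [0.3971, -0.0325, 0.0711]
eef_rot: [-1.207, 0.011, -1.475]
wrist_force: [-1.2, -0.3, 0.6]
opening: -0.0004
[np.float64(194.72784728991337), np.float64(261.8732988078365)]
```

View pics/q1.png

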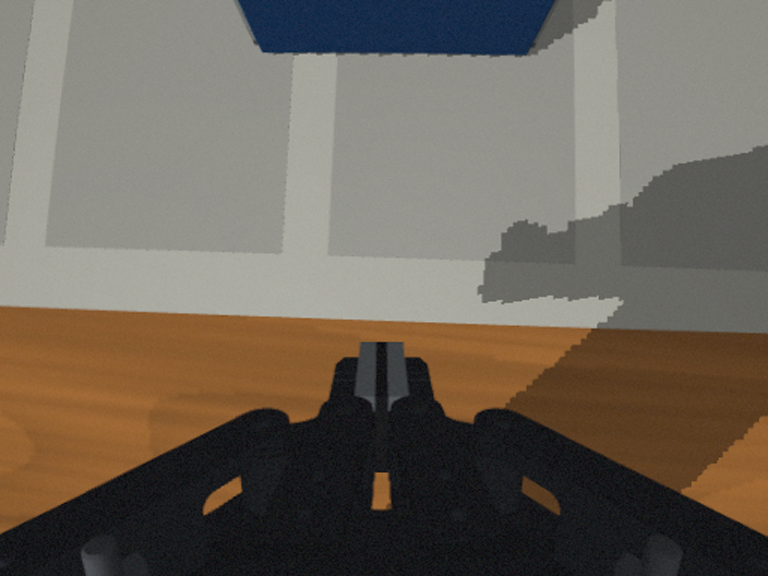

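View pics/q2.png

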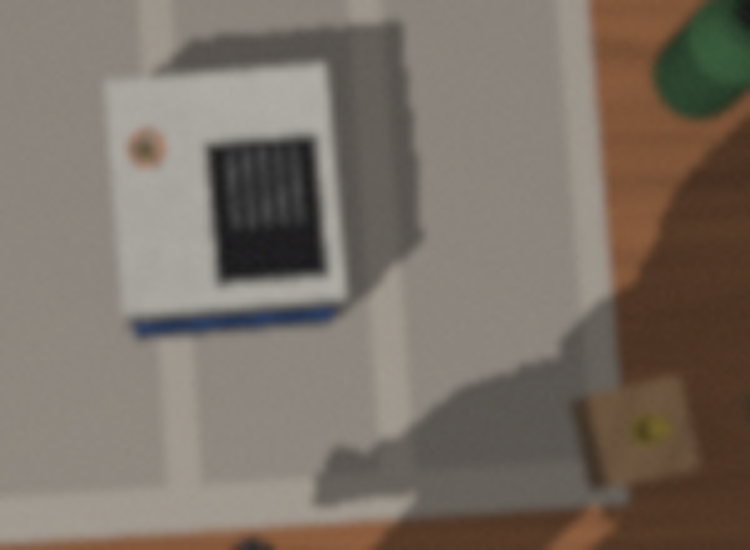

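Tray front flush as at the start, and the pin upright in its stand (650,430). Tilting further to see the vial above the panel.

```bash
python3 -m crank '{"linear":[[0,0,0.03],[0,0,0.03],[0,0,0.03],[0,0,0],[0,0,0],[0,0,0],[0,0,0],[0,0,0]],"turn":[[0,-0.22,0],[0,-0.22,0],[0,-0.22,0],[0,-0.22,0],[0,-0.22,0],[0,0,0],[0,0,0],[0,0,0]],"hand":[0,0,0,0,0,0,0,0]}' 50;  python3 - <<'E'
from h import *
w=r.camera("wrist"); save(w,"q3.png",s=1.5); print(-np.array(w["R"]).T@w["t"],proj(w,[.5875,-.0386,.068]))
E
```

```text
time: 24.6
tool_pos: [0.394, -0.0133, 0.0724]
eef_rot: [-1.062, 0.062, -1.437]
wrist_force: [0.6, 0.2, 0.6]
opening: 0.0
[ 0.38816006 -0.02304041  0.23006568] [np.float64(-54.25678381860391), np.float64(335.8295395141708)]
```

View pics/q3.png

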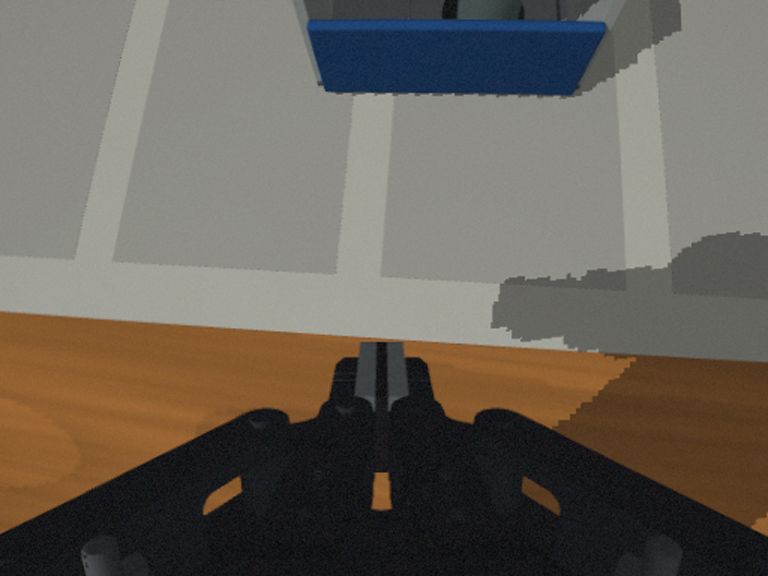

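The body of the vial shows on the mat at about (490,8). One higher, more tilted look for the cap.

```bash
python3 -m crank '{"linear":[[0.05,0,0.1],[0.05,0,0.1],[0,0,0],[0,0,0],[0,0,0],[0,0,0]],"turn":[[0,-0.2,0],[0,-0.2,0],[0,-0.2,0],[0,-0.2,0],[0,0,0],[0,0,0]],"hand":[0,0,0,0,0,0]}' 50;  python3 - <<'E'
from h import *
w=r.camera("wrist"); save(w,"q4.png",s=1.5); print(-np.array(w["R"]).T@w["t"],proj(w,[.5875,-.0386,.068]))
E
```

```text
time: 25.15
tool_pos: [0.4074, -0.003, 0.1001]
eef_rot: [-0.797, 0.059, -1.405]
wrist_force: [0.4, 0.3, 0.2]
opening: -0.0001
[ 0.36116759 -0.01878333  0.25011074] [np.float64(54.294783985489886), np.float64(336.73590753774243)]
```

View pics/q4.png

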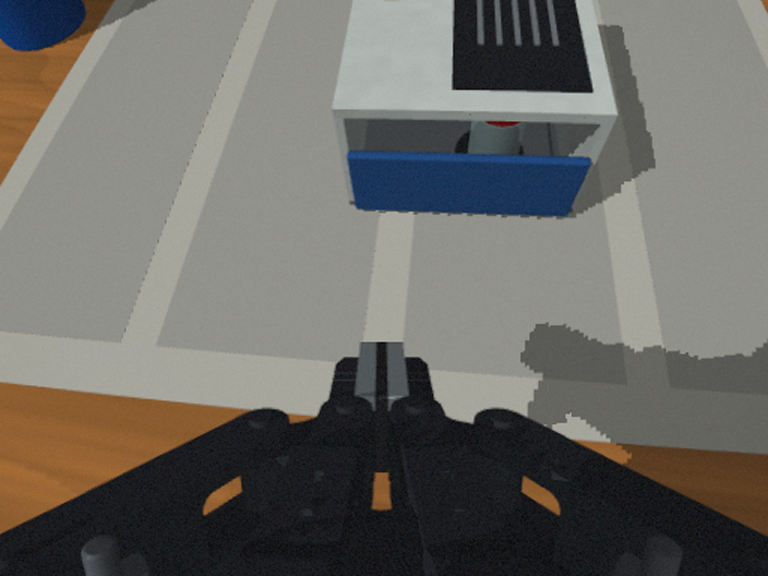

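The vial stands upright inside the reader: body at (495,138), red cap above it at (500,123). The tray is shut and the fingers touch nothing. Handing in.

```bash
python3 -c "
from rig import r
print(r.hand_in())"
```

```text
the job is handed in; nothing more can be done
None
```

I tripped the latch with the release pin, put the pin back in its stand, stood the vial on the tray mat and pushed the tray shut. The job was handed in at about 25 s; it reports no verdict.

- **Tray:** resistance peaked at about 8.8 N (your notes say 10 to 14 N; I only read it between steps) and fell to almost nothing as it latched. I then pushed about 1 mm further (4.4 N, or 5.7 N with the vertical part) to confirm it was in, and stopped there. With the fingers backed off 20 mm and then farther, the blue front stayed where it was at the start.
- **Vial:** the last tilted wrist picture shows it upright on the mat inside the reader, cap on top.
- **Pin:** upright, with its collar down on the stand's top.
- **Bystanders and arm:** I never went near the bottle, jar, dish or brush. I did not measure their positions again at the end. The gripper was well clear of everything at hand-in.
- **Not confirmed directly:** the hidden latch's own position can't be seen; I judged it from the force drop and the tray staying shut.
- **Measurement disagreement:** the wrist camera placed things 1 to 4 mm farther ahead than the two fixed cameras. I corrected for most of this before each grasp and placing, and nothing was missed.

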